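# Fit fresh blades to the vegetable slicer's cutter head

## Task

Change the blades of the slicer's cutter head: turn its lock collar fully open, lift the worn blade out and lay it on the small plate, then lay every new blade flat into a bay of its own with its notch over the bay's locating pin. When all are in, turn the collar to its locked stop and push the lock pin fully home through the collar's lug into the boss; leave the other things standing where they are.

Things in the scene. Friction and masses are not known exactly. Their poses are not given: they have to be found in the camera images.
- head: cutter head of a vegetable slicer, fixed: a white round foot 206 mm across, three dark metal radial bays (flat beds, top 20 mm up) at 105, 180 and 255 deg from +x seen from above, a square boss with an upright hole on +x. Origin: underside, on the axis; z up. A hub (68 mm wide, 24 mm high, stops the blades' inner ends) carries the black lock collar
- bay_0 (a point): bay 0 of the head, at 105 deg in the head's frame: centre of the place of a blade, on the bed surface, 66 mm from the axis. The bed is 38 mm wide; two rails 4 mm high, 27 mm apart, guide the blade's long sides. Axes as the head
- locator_0 (a point): upright locating pin of bay 0, 5.2 mm thick, 8 mm high, 90 mm from the axis (24 mm outward of the bay's centre); this point is on the bed surface. Axes as the head
- bay_1 (a point): bay 1 of the head, at 180 deg in the head's frame: centre of the place of a blade, on the bed surface, 66 mm from the axis. The bed is 38 mm wide; two rails 4 mm high, 27 mm apart, guide the blade's long sides. Axes as the head
- locator_1 (a point): upright locating pin of bay 1, 5.2 mm thick, 8 mm high, 90 mm from the axis (24 mm outward of the bay's centre); this point is on the bed surface. Axes as the head
- bay_2 (a point): bay 2 of the head, at 255 deg in the head's frame: centre of the place of a blade, on the bed surface, 66 mm from the axis. The bed is 38 mm wide; two rails 4 mm high, 27 mm apart, guide the blade's long sides. Axes as the head
- locator_2 (a point): upright locating pin of bay 2, 5.2 mm thick, 8 mm high, 90 mm from the axis (24 mm outward of the bay's centre); this point is on the bed surface. Axes as the head
- boss_hole (a point): mouth of the 11 mm square hole in the head's boss, 62 mm from the axis on the head's +x, 24 mm above the worktop; the hole is 18 mm deep. Axes as the head
- collar (a joint): turn of the captive lock collar about the head's axis, rad, grows counter-clockwise from above: 0 = open stop, its three fingers beside the bays; 0.65 = locked stop, fingers (reach 50 mm from axis, 3 mm above a seated blade) over the blades' inner ends, its lug (11 mm hole, 62 mm from axis, top 33 mm up, 6 mm thick) over the boss hole. Takes about 0.06 N m, stays where left
- collar_bar (a point): grip bar on top of the lock collar, on the head's axis: 46 mm long, 12 mm wide, 24 mm high, its top 59 mm above the worktop; this point is at its centre 49 mm up. x runs along the bar towards the lug
- blade_a_mid (a point): new slicer blade, lying flat on the worktop or on the hob, which is 6 mm higher (may be absent): 60 x 24 mm steel plate 4 mm thick, with a black grip rib (20 long in x, 10 wide, 16 mm tall) standing on its middle, 20 mm high over all; an open notch 8 mm wide and 10 mm deep in its +x end. This point: middle of the blade, 10 mm above its underside; x along the blade towards the notch
- blade_a_notch (a point): centre of that blade's notch, 24 mm from its middle, 2 mm above its underside; when the blade is laid home the locating pin stands here
- blade_b_mid (a point): new slicer blade, lying flat on the worktop or on the hob, which is 6 mm higher (may be absent): 60 x 24 mm steel plate 4 mm thick, with a black grip rib (20 long in x, 10 wide, 16 mm tall) standing on its middle, 20 mm high over all; an open notch 8 mm wide and 10 mm deep in its +x end. This point: middle of the blade, 10 mm above its underside; x along the blade towards the notch
- blade_b_notch (a point): centre of that blade's notch, 24 mm from its middle, 2 mm above its underside; when the blade is laid home the locating pin stands here
- blade_c_mid (a point): new slicer blade, lying flat on the worktop or on the hob, which is 6 mm higher (may be absent): 60 x 24 mm steel plate 4 mm thick, with a black grip rib (20 long in x, 10 wide, 16 mm tall) standing on its middle, 20 mm high over all; an open notch 8 mm wide and 10 mm deep in its +x end. This point: middle of the blade, 10 mm above its underside; x along the blade towards the notch
- blade_c_notch (a point): centre of that blade's notch, 24 mm from its middle, 2 mm above its underside; when the blade is laid home the locating pin stands here
- old_blade_mid (a point): worn blade, at the start lying in bay 1 (the middle bay) of the head, notch over the locating pin: same form as the new ones, 20 mm high with the rib. This point: middle of the blade, 10 mm above its underside; x towards the notch
- pin_grip (a point): loose steel lock pin, upright at the start in a fixed wooden block 50 mm square and 30 mm high, shank in its 11 mm square hole. Shank 9 mm thick, 24 mm long, tapered foot; above it a dark grip 16 mm thick, 22 mm long. This point: middle of the grip, 35 mm above the tip. Fully home in lug and boss, the shoulder of the grip rests on the lug and the tip is 15 mm below the boss's top
- pin_tip (a point): lower end of the lock pin's shank
- saucer: small plate with a dotted rim, 129 mm across, 15 mm high at the rim, 12 mm in the middle; fixed, on the hob (hob top 6 mm above the worktop); origin at the centre of its underside
- spice_a: bystander: small spice jar, 46 mm wide, 100 mm tall; to be left alone; origin at its underside
- spice_b: bystander: small spice jar, 47 mm wide, 98 mm tall; to be left alone; origin at its underside
- capsule_x: bystander: coffee capsule, 37 mm wide, 29 mm tall; to be left alone; origin at its underside
Things that resemble listed ones, but are neither listed nor needed, are in the scene too. Leave any turquoise look-alike of the part that bears blade_a_mid alone.

How it is judged:
On the way, in this order (a step that is already met when the one before it is completed fails the run):
1. the lock collar is open (within 0.06 rad of its open stop) (value of joint collar below 0.06 rad), for 0.2 s.
2. the worn blade lies on the plate and every new blade lies flat in a bay with its notch over the locating pin, all let go (horizontal distance between old_blade_mid and saucer below 0.05 m and height (world z) of old_blade_mid between 0.02 and 0.045 m and angle between old_blade_mid's own z axis and vertical below 0.4 rad and contact force between the fingers and old_blade below 0.1 N and ((horizontal distance between blade_a_notch and locator_0 below 0.005 m and horizontal distance between blade_a_mid and bay_0 below 0.006 m and z of blade_a_mid in the frame of bay_0 below 0.013 m and angle between blade_a_mid's own z axis and vertical below 0.1 rad) or (horizontal distance between blade_a_notch and locator_1 below 0.005 m and horizontal distance between blade_a_mid and bay_1 below 0.006 m and z of blade_a_mid in the frame of bay_1 below 0.013 m and angle between blade_a_mid's own z axis and vertical below 0.1 rad) or (horizontal distance between blade_a_notch and locator_2 below 0.005 m and horizontal distance between blade_a_mid and bay_2 below 0.006 m and z of blade_a_mid in the frame of bay_2 below 0.013 m and angle between blade_a_mid's own z axis and vertical below 0.1 rad)) and ((horizontal distance between blade_b_notch and locator_0 below 0.005 m and horizontal distance between blade_b_mid and bay_0 below 0.006 m and z of blade_b_mid in the frame of bay_0 below 0.013 m and angle between blade_b_mid's own z axis and vertical below 0.1 rad) or (horizontal distance between blade_b_notch and locator_1 below 0.005 m and horizontal distance between blade_b_mid and bay_1 below 0.006 m and z of blade_b_mid in the frame of bay_1 below 0.013 m and angle between blade_b_mid's own z axis and vertical below 0.1 rad) or (horizontal distance between blade_b_notch and locator_2 below 0.005 m and horizontal distance between blade_b_mid and bay_2 below 0.006 m and z of blade_b_mid in the frame of bay_2 below 0.013 m and angle between blade_b_mid's own z axis and vertical below 0.1 rad)) and ((horizontal distance between blade_c_notch and locator_0 below 0.005 m and horizontal distance between blade_c_mid and bay_0 below 0.006 m and z of blade_c_mid in the frame of bay_0 below 0.013 m and angle between blade_c_mid's own z axis and vertical below 0.1 rad) or (horizontal distance between blade_c_notch and locator_1 below 0.005 m and horizontal distance between blade_c_mid and bay_1 below 0.006 m and z of blade_c_mid in the frame of bay_1 below 0.013 m and angle between blade_c_mid's own z axis and vertical below 0.1 rad) or (horizontal distance between blade_c_notch and locator_2 below 0.005 m and horizontal distance between blade_c_mid and bay_2 below 0.006 m and z of blade_c_mid in the frame of bay_2 below 0.013 m and angle between blade_c_mid's own z axis and vertical below 0.1 rad)) and contact force between the fingers and blade_a below 0.1 N and contact force between the fingers and blade_b below 0.1 N and contact force between the fingers and blade_c below 0.1 N), for 0.2 s.
3. the collar is at its locked stop (within 0.06 rad), blades still in place (value of joint collar above 0.59 rad and ((horizontal distance between blade_a_notch and locator_0 below 0.005 m and horizontal distance between blade_a_mid and bay_0 below 0.006 m and z of blade_a_mid in the frame of bay_0 below 0.013 m and angle between blade_a_mid's own z axis and vertical below 0.1 rad) or (horizontal distance between blade_a_notch and locator_1 below 0.005 m and horizontal distance between blade_a_mid and bay_1 below 0.006 m and z of blade_a_mid in the frame of bay_1 below 0.013 m and angle between blade_a_mid's own z axis and vertical below 0.1 rad) or (horizontal distance between blade_a_notch and locator_2 below 0.005 m and horizontal distance between blade_a_mid and bay_2 below 0.006 m and z of blade_a_mid in the frame of bay_2 below 0.013 m and angle between blade_a_mid's own z axis and vertical below 0.1 rad)) and ((horizontal distance between blade_b_notch and locator_0 below 0.005 m and horizontal distance between blade_b_mid and bay_0 below 0.006 m and z of blade_b_mid in the frame of bay_0 below 0.013 m and angle between blade_b_mid's own z axis and vertical below 0.1 rad) or (horizontal distance between blade_b_notch and locator_1 below 0.005 m and horizontal distance between blade_b_mid and bay_1 below 0.006 m and z of blade_b_mid in the frame of bay_1 below 0.013 m and angle between blade_b_mid's own z axis and vertical below 0.1 rad) or (horizontal distance between blade_b_notch and locator_2 below 0.005 m and horizontal distance between blade_b_mid and bay_2 below 0.006 m and z of blade_b_mid in the frame of bay_2 below 0.013 m and angle between blade_b_mid's own z axis and vertical below 0.1 rad)) and ((horizontal distance between blade_c_notch and locator_0 below 0.005 m and horizontal distance between blade_c_mid and bay_0 below 0.006 m and z of blade_c_mid in the frame of bay_0 below 0.013 m and angle between blade_c_mid's own z axis and vertical below 0.1 rad) or (horizontal distance between blade_c_notch and locator_1 below 0.005 m and horizontal distance between blade_c_mid and bay_1 below 0.006 m and z of blade_c_mid in the frame of bay_1 below 0.013 m and angle between blade_c_mid's own z axis and vertical below 0.1 rad) or (horizontal distance between blade_c_notch and locator_2 below 0.005 m and horizontal distance between blade_c_mid and bay_2 below 0.006 m and z of blade_c_mid in the frame of bay_2 below 0.013 m and angle between blade_c_mid's own z axis and vertical below 0.1 rad))), for 0.2 s.
At the end, for the whole second after the job is handed in: Every new blade flat in its own bay (notch within 5 mm of the locator, middle within 6 mm, at most 3 mm above the bed); worn blade on the plate (within 50 mm of its centre); collar beyond 0.59 rad; lock pin upright through lug and boss, tip 11 mm or more into the boss, within 4 mm, at rest (all of step 3 and horizontal distance between old_blade_mid and saucer below 0.05 m and height (world z) of old_blade_mid between 0.02 and 0.045 m and angle between old_blade_mid's own z axis and vertical below 0.4 rad and contact force between the fingers and old_blade below 0.1 N and horizontal distance between pin_tip and boss_hole below 0.004 m and z of pin_tip in the frame of boss_hole below -0.011 m and angle between pin_tip's own z axis and vertical below 0.12 rad and linear speed of lock_pin below 0.01 m/s); the robot touches nothing.
It fails at once if the bystander spice_a is pushed more than 30 mm away (distance of spice_a from where it was at the start of the episode above 0.03 m).
It fails at once if the bystander spice_b is pushed more than 30 mm away (distance of spice_b from where it was at the start of the episode above 0.03 m).
It fails at once if the bystander capsule_x is pushed more than 30 mm away (distance of capsule_x from where it was at the start of the episode above 0.03 m).
Of blade_a, blade_b, blade_c only 2 to 3 are there at a start; the rules pass over those that are not, and their reading is None.
At some moment in a run one of blade_a, blade_b, blade_c may be knocked a few centimetres aside while the robot is not near it.
It also fails if it takes over 208 s, if anything falls off the work surface, if the arm or the gripper's body presses on something with over 40 N, if the wrist force passes 120 N, or if a joint passes its speed limit or range.

## Robot

A 6-joint arm with a two-finger parallel gripper is mounted at the origin on a cart in front of the work surface, level with it; the furniture and walls round the work are solid. World frame = base frame: x ahead of the robot, y to its left, z up, the work surface at z = 0. Lengths are in m, angles in rad, forces in N, time in s.
With the tool pointing down it reaches from about 0.35 to 0.775 m from the base axis. Payload 5.5 kg.
Tool frame: the origin (TCP) lies on the centre line of the jaws, within the pads' length; the fingertips stand 11 mm ahead of it and the grasp point (between the pads) lies 8 mm behind it; z points along the fingers, y is the line along which they close (so a half turn about z gives the same grasp; the last joint's range is limited). The gripper opens to 85 mm and grips with 20 to 120 N. Pads are 22 mm wide; open, the fingers measure 114 mm over their backs; the gripper's body (76 mm by 85 mm) begins 54 mm behind the grasp point. The pads swing forward as they close: fully open they stand 13 mm farther back than shut.
Start: joints at [-1.306, 0.313, 0.046, 1.304, 0, 1.431], TCP at [0.226, -0.529, 0.242] pointing down, gripper open.
Joint ranges: [-2.76, 2.76], [-0.86, 1.69], [-1.03, 1.26], [-2.2, 2.34], [-1.47, 1.5], [-3.14, 3.14]. Speed limits (rad/s): [2.57, 2.57, 3.14, 3.14, 3.14, 3.14].

## Interface

Orientations are given as a unit quaternion [w, x, y, z].
In Python, from workcell import get_state, eyes, env gives the robot as it stands.
- The arm moves only by the shell command python3 -m inch 'ROWS' [OPENING] [FORCE]. ROWS is JSON, one flat list of numbers, 4 for each row, row after row: the shift along the tool's x, y, z in cm, then the turn about the tool's z in rad. A call has exactly 5 rows; each row shifts and turns the commanded pose from where the row before left it, along the tool's axes as they then stand; what a row does not reach is not made up. A row lasts 1/12 s, in which the tool goes at most 41.7 mm and 7.16 degrees, less where a joint would pass 70% of its speed; a pose out of reach is approached as far as the arm can. A call is refused whole if a number of a shift passes 4.17 or a number of a turn 0.125, either way. A call with a gripper value outside its range is refused whole. OPENING is the opening, from -1 (shut) to 1 (fully open), set as the call begins (- or left out, the last holds). The fingers move at their own pace and stop on an object; FORCE is the grip in N (left out, the last holds). Time passes only in rows, so rows that do not move let the fingers close, or fill a call up. It gives the time, the measured TCP pose, the force, the opening and the grip force at its end, in the units of the state.
- get_state(): the state, without advancing time (a new reading comes with each control period).
- eyes.read_camera(name): name is "scene" or "top"; returns the picture (384x512x3 uint8, red, green, blue); there is no depth.
- eyes.camera_info(name): a dict with "fovy" (degrees; the focal length in pixels is half the picture's height over the tangent of half this angle, whatever the lens; pixels are square), "cx", "cy" (the principal point, pixels), "xyz" and "orientation" of the camera in the world. Camera axes: x right, y down, z forward; pixel columns grow to the right and rows downward; lengths in m; the calibration is good to about 2 mm. A picture is of the moment at which its call begins. camera_info takes no time and is no camera call.
- env.hand_in(): hands the job in; it is judged then, once.
The state is a dict: "clock": time; "joint_pos": joint angles; "qvel": joint speeds; "tau": joint torques, N m; "tcp_pos": TCP position; "orientation": TCP orientation; "wrist_force": force on the tool from outside, world axes, zero at the start; "ft_torque": the same for the moment, N m; "finger_gap": finger opening in m; "grip_force": force on a finger pad.
Only numpy, scipy, OpenCV 4.12 (cv2) and the standard library are available. Lean on these libraries where they do the work, as an engineer would, in place of code of your own. Each camera call takes 0.05 s, during which the arm holds its last target. There are 200 camera calls.

## Working session

There is one attempt and no reset: what is moved stays moved. The work goes in short steps, Python scripts to look and compute and a shell command to move; the robot and the scene stay as the last step left them, time stands still between calls to the robot, and variables do not carry over. Pictures are saved under pics/ and viewed, at most 15 in all, crops included, and the job is handed in when it is done.

```bash
ls; mkdir -p pics; python3 - <<'E'
from workcell import get_state, eyes, env
import cv2,json
s=get_state();print(s)
for n in("top","scene"):
    print(eyes.camera_info(n)); im=eyes.read_camera(n); cv2.imwrite(f"pics/{n}0.png",cv2.resize(im[:,:,::-1],(800,600),interpolation=cv2.INTER_CUBIC));cv2.imwrite(f"pics/{n}0raw.png",im[:,:,::-1])
E
```

```text
pics
{'clock': 0.0, 'joint_pos': array([-1.30561222e+00,  3.14027333e-01,  4.50036955e-02,  1.30364046e+00,
        7.47225165e-06,  1.43120027e+00]), 'qvel': array([ 0.00254169,  0.00060797, -0.00115404, -0.00074553, -0.00015192,
        0.00026028]), 'tau': array([ 6.13554835e-05, -4.80627894e+01,  2.98533690e+01,  1.93356571e-02,
       -9.26150301e-05, -1.20136349e-06]), 'tcp_pos': array([ 0.22630857, -0.52805238,  0.24140367]), 'orientation': array([-9.32276797e-04,  9.79588517e-01,  2.01011108e-01, -5.48749735e-05]), 'wrist_force': array([0.35070971, 0.84225478, 0.90758736]), 'ft_torque': array([ 0.00628794, -0.00742439,  0.07967135]), 'grip_force': 0.0, 'finger_gap': 0.08545833881728421}
{'fovy': 46.82479635773596, 'cx': 260.68516495440014, 'cy': 195.649755922254, 'xyz': array([ 0.33193373, -0.09638125,  1.13805254]), 'orientation': array([-0.05690142,  0.7075654 , -0.70115603,  0.06703464])}
{'fovy': 49.422278474791845, 'cx': 255.72145546108837, 'cy': 191.82040556507602, 'xyz': array([-0.14423458,  0.61372434,  0.5565198 ]), 'orientation': array([ 0.19637306, -0.3308898 ,  0.77773298, -0.49707241])}
```

View pics/top0.png

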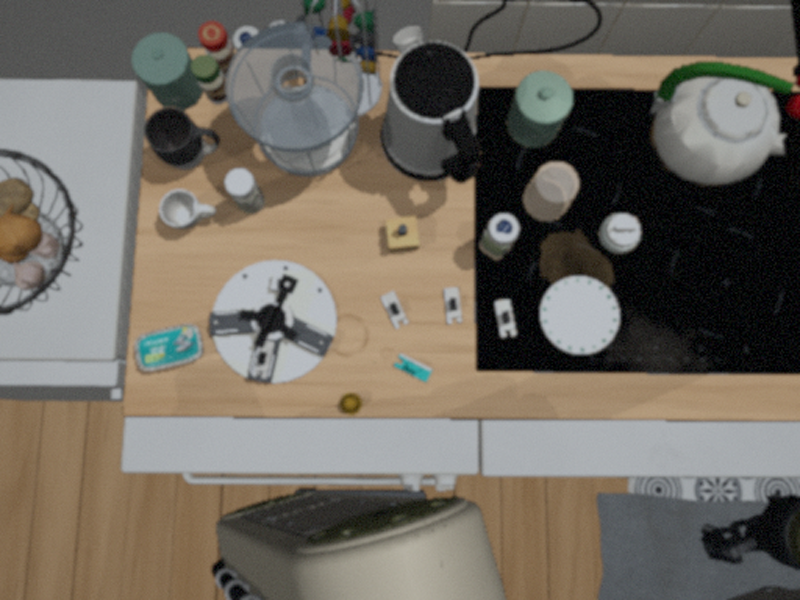

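View pics/scene0.png

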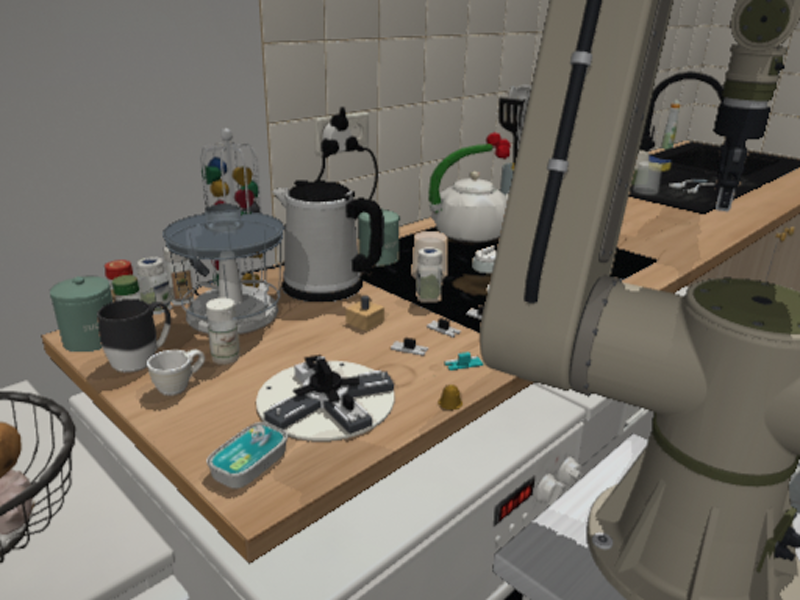

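The top view (800x600) shows the head at (272,321), three new blades at (395,309), (452,305) and (505,318), and the worn blade at (262,358). The turquoise decoy is at (412,368), the pin block at (402,233) and the plate at (580,315). I'll zoom in on these.

```bash
cat > h.py <<'E'
import numpy as np,cv2
from scipy.spatial.transform import Rotation as R
from workcell import get_state, eyes, env
def cam(n):
    i=eyes.camera_info(n);f=192/np.tan(np.radians(i["fovy"])/2);q=i["orientation"]
    return f,i["cx"],i["cy"],np.array(i["xyz"]),R.from_quat([q[1],q[2],q[3],q[0]]).as_matrix()
def p2w(n,u,v,z):
    f,cx,cy,p,M=cam(n);d=M@np.array([(u-cx)/f,(v-cy)/f,1]);return p+d*(z-p[2])/d[2]
def w2p(n,X):
    f,cx,cy,p,M=cam(n);c=M.T@(np.array(X)-p);return np.array([cx+f*c[0]/c[2],cy+f*c[1]/c[2]])
def grab(n,k=4): return np.mean([eyes.read_camera(n).astype(float) for _ in range(k)],0).astype(np.uint8)[:,:,::-1].copy()
def crop(im,u0,v0,u1,v1,s,name):
    c=cv2.resize(im[v0:v1,u0:u1],None,fx=s,fy=s,interpolation=cv2.INTER_CUBIC)
    for u in range((u0//10+1)*10,u1,10): cv2.putText(c,str(u),(int((u+.5-u0)*s)-10,10),0,.35,(0,0,255),1); cv2.line(c,(int((u+.5-u0)*s),12),(int((u+.5-u0)*s),18),(0,0,255),1)
    for v in range((v0//10+1)*10,v1,10): cv2.putText(c,str(v),(0,int((v+.5-v0)*s)+4),0,.35,(0,0,255),1); cv2.line(c,(25,int((v+.5-v0)*s)),(31,int((v+.5-v0)*s)),(0,0,255),1)
    cv2.imwrite("pics/"+name,c)
E
python3 - <<'E'
from h import *
im=grab("top",6);cv2.imwrite("pics/top1raw.png",im)
crop(im,130,163,220,248,7,"c1.png")
crop(im,238,135,338,245,5,"c2.png")
for u,v,n in[(174,205,'head'),(253,198,'b1'),(289.5,195,'b2'),(323,203.5,'b3'),(371,201.5,'plate'),(257,149,'block')]:print(n,p2w("top",u,v,0.02))
E
```

```text
head [0.50381584 0.10865409 0.02      ]
b1 [ 0.52396494 -0.092078    0.02      ]
b2 [ 0.53273952 -0.18556932  0.02      ]
b3 [ 0.51154381 -0.27129035  0.02      ]
plate [ 0.51799317 -0.3947598   0.02      ]
block [ 0.65379454 -0.10111238  0.02      ]
```

View pics/c1.png

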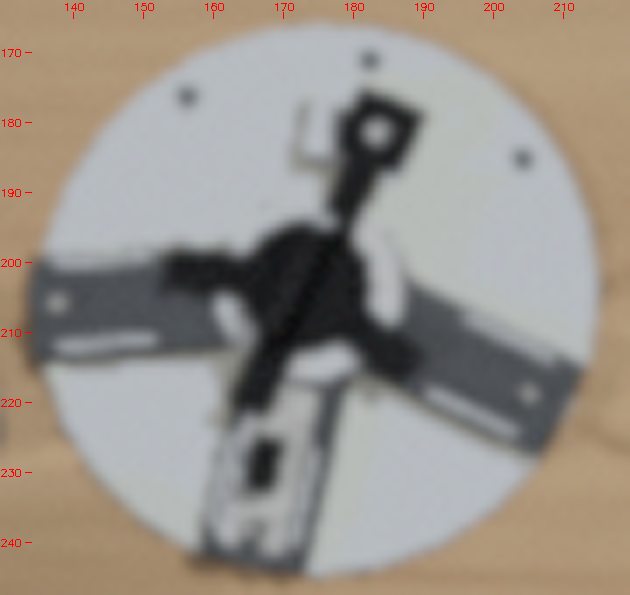

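View pics/c2.png

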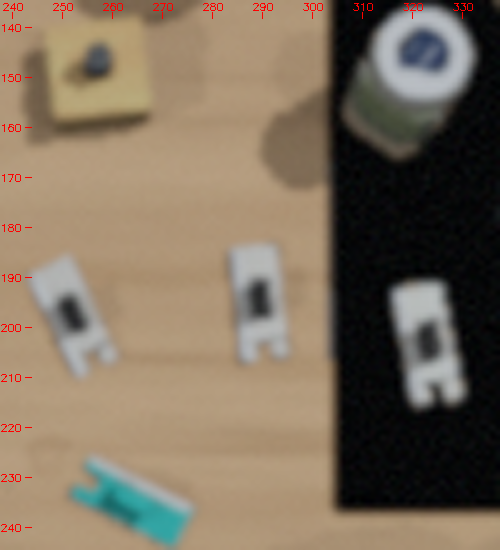

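```bash
cat >> h.py <<'E'
def yaw():
    q=get_state()["orientation"];M=R.from_quat([q[1],q[2],q[3],q[0]]).as_matrix();return np.arctan2(M[1,0],M[0,0]),M
def plan(x,y,z,th=None):
    """tool-axis shift (cm) to target after turning (rad about tool z) to yaw th mod pi"""
    s=get_state();t,M=yaw();th=t if th is None else th
    k=(th-t+np.pi/2)%np.pi-np.pi/2; t2=t+k
    d=np.array([x,y,z])-s["tcp_pos"]
    print("turn %.3f"%(-k),"shift cm %.2f %.2f %.2f"%tuple(100*np.array([d[0]*np.cos(t2)+d[1]*np.sin(t2),d[0]*np.sin(t2)-d[1]*np.cos(t2),-d[2]])),"now",s["tcp_pos"].round(4),"yaw %.3f j6 %.2f"%(t,s["joint_pos"][5]))
E
cat > m.py <<'E'
from h import *
im=cv2.imread("pics/top1raw.png")
g=cv2.cvtColor(im,cv2.COLOR_BGR2GRAY).astype(float)
def cen(u,v,r=2,sgn=1):
    u0,v0=int(round(u)),int(round(v))
    p=sgn*g[v0-r:v0+r+1,u0-r:u0+r+1];p=np.clip(p-np.median(p),0,None);y,x=np.mgrid[v0-r:v0+r+1,u0-r:u0+r+1]
    return (p*x).sum()/p.sum(),(p*y).sum()/p.sum()
P=[cen(137.7,205.6),cen(205,218.7)];print(P)
W=[p2w("top",*p,0.028)[:2] for p in P];print(W,"dist",np.linalg.norm(W[0]-W[1]),"exp",.18*np.sin(np.radians(75)))
m=(W[0]+W[1])/2;d=W[0]-W[1];psi=np.arctan2(d[1],d[0])-np.pi/2
c=m+.09*np.cos(np.radians(75))*np.array([np.cos(psi),np.sin(psi)]);print("head",c,"psi",psi)
# foot circle: fit ellipse contour of the white/grey against wood using saturation
hsv=cv2.cvtColor(im,cv2.COLOR_BGR2HSV);mask=(hsv[:,:,1]<45).astype(np.uint8);mask[:, :130]=0;mask[:,222:]=0;mask[:160]=0;mask[250:]=0
cs,_=cv2.findContours(mask,0,1);k=max(cs,key=cv2.contourArea);(eu,ev),ax,_=cv2.fitEllipse(cv2.convexHull(k))
print("foot px",eu,ev,ax,"world z0..8",p2w("top",eu,ev,0.),p2w("top",eu,ev,.01))
l=cen(183.2,181.2);L=p2w("top",*l,.033)[:2];print("lug",l,L,"r",np.linalg.norm(L-c),"ang",np.arctan2(*(L-c)[::-1])-psi)
# new blades: bright plate mask
for nm,(u0,v0,u1,v1),z in[("1",(242,183,265,212),.004),("2",(281,180,299,210),.004),("3",(313,188,334,219),.010)]:
    s=hsv[v0:v1,u0:u1];mk=((s[:,:,1]<(38 if nm!="3" else 300))&(s[:,:,2]>(110 if nm!="3" else 90))|((s[:,:,2]<90) if nm!="3" else (s[:,:,2]<0))).astype(np.uint8)
    cs,_=cv2.findContours(mk,0,1);k=max(cs,key=cv2.contourArea);h=cv2.convexHull(k)
    (ru,rv),(a,b),an=cv2.minAreaRect(h);bx=cv2.boxPoints(((ru,rv),(a,b),an))+[u0,v0]
    w=np.array([p2w("top",*q,z)[:2] for q in bx]);e1=w[1]-w[0];e2=w[2]-w[1];e=e1 if np.linalg.norm(e1)>np.linalg.norm(e2) else e2
    e=e if e[0]<0 else -e
    print("blade",nm,w.mean(0),"size",np.linalg.norm(e1),np.linalg.norm(e2),"ang",np.arctan2(e[1],e[0]))
# ribs (dark): centroid, top z 20
for nm,(u,v),zb in[("1",(252,197),0),("2",(289.5,194),0),("3",(323,202.5),.006),("old",(167,228.5),.02)]:
    r=5;u0,v0=int(u),int(v);p=np.clip(95-g[v0-r:v0+r+1,u0-3:u0+5],0,None);y,x=np.mgrid[v0-r:v0+r+1,u0-3:u0+5]
    q=(p*x).sum()/p.sum(),(p*y).sum()/p.sum();print("rib",nm,q,p2w("top",*q,zb+.018)[:2])
E
python3 m.py
```

```text
[(np.float64(137.6818181818182), np.float64(205.83636363636364)), (np.float64(205.15104166666666), np.float64(218.76041666666666))]
[array([0.49952873, 0.19841567]), array([0.46837838, 0.02761777])] dist 0.17361528170684226 exp 0.17386664873203228
head [0.50686926 0.10883732] psi -0.18039854809865408
foot px 174.8401336669922 205.34088134765625 (78.68058776855469, 81.70985412597656) world z0..8 [0.50601978 0.1101156  0.        ] [0.5044901  0.10830113 0.01      ]
lug (np.float64(183.34357541899442), np.float64(181.4245810055866)) [0.56259636 0.08514798] r 0.06055323785095263 ang -0.22155312191080578
blade 1 [ 0.52680044 -0.08937937] size 0.025691777847262596 0.06112463831976807 ang -2.6744397132207327
blade 2 [ 0.53533101 -0.18661687] size 0.026587980585802067 0.06092603569073835 ang -3.0487668258569873
blade 3 [ 0.51409523 -0.27270355] size 0.02874271781278888 0.06524338600164907 ang -2.9762169054937164
rib 1 (np.float64(251.83834048640915), np.float64(197.43204577968527)) [ 0.52575447 -0.08907763]
rib 2 (np.float64(289.30474732006127), np.float64(194.59418070444104)) [ 0.53415273 -0.18523048]
rib 3 (np.float64(323.07581699346406), np.float64(202.92549019607844)) [ 0.51238667 -0.27088327]
rib old (np.float64(167.08420056764427), np.float64(228.89593188268685)) [0.44096469 0.11994136]
```

```bash
python3 - <<'E'
from h import *
plan(.507,.109,.20,-.402)
E
```

```text
turn 0.807 shift cm 0.88 -69.65 4.22 now [ 0.2264 -0.5285  0.2422] yaw 0.405 j6 1.43
```

```bash
python3 -m inch '[0,0,0,0.125,0,0,0,0.125,0,0,0,0.125,0,0,0,0.125,0,0,0,0.125]' 0.3
python3 -m inch '[0,0,0,0.125,0,0,0,0.057,0,-2,0,0,0,-4,0,0,0,-4,0,0]'
python3 -m inch '[0,-4,0,0,0,-4,0,0,0,-4,0,0,0,-4,0,0,0,-4,0,0]'
python3 -m inch '[0,-4,0,0,0,-4,0,0,0,-4,0,0,0,-4,0,0,0,-4,0,0]'
python3 -m inch '[0,-4,1,0,0,-4,1,0,0.4,-4,1,0,0.4,-2,1,0,0,0,0,0]'
python3 - <<'E'
from h import *
plan(.507,.109,.10,-.402)
E
```

```text
clock: 0.82
tcp_pos: [0.2264, -0.5286, 0.2423]
orientation: [0.0, 0.994, -0.113, 0.0]
wrist_force: [-0.1, -0.1, 0.4]
finger_gap: 0.0556
grip_force: 0.0
clock: 1.23
tcp_pos: [0.2654, -0.4363, 0.2418]
orientation: [-0.0, 0.98, -0.201, 0.0]
wrist_force: [0.6, 0.2, 0.1]
finger_gap: 0.0554
grip_force: 0.0
clock: 1.65
tcp_pos: [0.3442, -0.2508, 0.2425]
orientation: [0.0, 0.98, -0.2, 0.0]
wrist_force: [1.2, 0.2, 0.2]
finger_gap: 0.0558
grip_force: 0.0
clock: 2.07
tcp_pos: [0.4178, -0.0776, 0.2427]
orientation: [-0.005, 0.982, -0.189, 0.001]
wrist_force: [0.7, -0.2, 1.0]
finger_gap: 0.0556
grip_force: 0.0
clock: 2.48
tcp_pos: [0.4472, -0.0268, 0.2056]
orientation: [-0.037, 0.989, -0.143, 0.004]
wrist_force: [-1.0, -0.9, 0.5]
finger_gap: 0.0559
grip_force: 0.0
turn 0.114 shift cm 0.19 -14.84 10.56 now [ 0.4472 -0.0268  0.2056] yaw -0.288 j6 3.14
```

```bash
python3 -m inch '[0,0,0,-0.125,0,0,0,-0.125,0,0,0,-0.125,0,0,0,-0.125,0,0,0,-0.125]' |grep -E 'tcp|ori'
python3 -m inch '[0,0,0,-0.125,0,0,0,-0.125,0,0,0,-0.125,0,0,0,-0.125,0,0,0,-0.125]' |grep -E 'tcp|ori'
python3 -m inch '[0,0,0,-0.125,0,0,0,-0.125,0,0,0,-0.125,0,0,0,-0.125,0,0,0,-0.125]' |grep -E 'tcp|ori'
python3 -m inch '[0,0,0,-0.125,0,0,0,-0.125,0,0,0,-0.125,0,0,0,-0.125,0,0,0,-0.125]' |grep -E 'tcp|ori'
cat >> h.py <<'E'
def plan(x,y,z,th=None):
    s=get_state();t,M=yaw();th=t if th is None else th
    j6=s["joint_pos"][5]; j1n=np.arctan2(y,x)
    c=[th+n*np.pi for n in range(-3,4)]
    f=lambda a:j1n-((a+0))+np.pi
    th=min(c,key=lambda a:abs(f(a)));  # j6 at target nearest 0
    k=-(f(th)-j6-(j1n-s["joint_pos"][0]))  # yaw change
    t2=t+k; d=np.array([x,y,z])-s["tcp_pos"]
    print("turn %.3f"%(-k),"shift cm %.2f %.2f %.2f"%tuple(100*np.array([d[0]*np.cos(t2)+d[1]*np.sin(t2),d[0]*np.sin(t2)-d[1]*np.cos(t2),-d[2]])),"now",s["tcp_pos"].round(4),"yaw %.3f j6 %.2f tilt %.3f"%(t,j6,np.arccos(-M[2,2])),"F",s["wrist_force"].round(1),"gap %.4f"%s["finger_gap"],"t %.1f"%s["clock"])
E
python3 - <<'E'
from h import *
plan(.507,.109,.10,-.402)
E
```

```text
tcp_pos: [0.447, -0.0287, 0.2074]
orientation: [-0.033, 0.985, 0.169, 0.016]
tcp_pos: [0.447, -0.0287, 0.2074]
orientation: [-0.027, 0.885, 0.464, 0.026]
tcp_pos: [0.447, -0.0287, 0.2074]
orientation: [-0.017, 0.7, 0.713, 0.032]
tcp_pos: [0.447, -0.0287, 0.2075]
orientation: [-0.007, 0.447, 0.894, 0.036]
turn -0.525 shift cm -0.15 15.02 10.75 now [ 0.447  -0.0287  0.2075] yaw 2.216 j6 0.63 tilt 0.074 F [-0.8  0.8  0.1] gap 0.0553 t 4.2
```

```bash
python3 -m inch '[0,0,0,-0.125,0,0,0,-0.125,0,0,0,-0.125,0,0,0,-0.125,0,0,0,-0.025]' |grep -E 'tcp|ori'
python3 - <<'E'
from h import *
s=get_state();t,M=yaw();print(s["joint_pos"].round(3),s["qvel"].round(3),"z",M[:,2].round(4));plan(.507,.109,.10,-.402)
E
```

```text
tcp_pos: [0.447, -0.0286, 0.2074]
orientation: [0.003, 0.2, 0.979, 0.037]
[-0.292  0.076 -0.338  1.157  0.074  0.112] [ 0.002  0.    -0.002 -0.002  0.002 -0.147] z [ 0.0207  0.0708 -0.9973]
turn -0.002 shift cm -0.14 15.01 10.74 now [ 0.447  -0.0286  0.2074] yaw 2.738 j6 0.11 tilt 0.074 F [-0.6 -0.1  0.1] gap 0.0557 t 4.6
```

```bash
for i in 1 2 3 4 5; do python3 -m inch '[0,0,0,-0.125,0,0,0,-0.125,0,0,0,-0.125,0,0,0,-0.125,0,0,0,-0.125]' >/dev/null; done
python3 -m inch '[0,0,0,-0.12,0,0,0,-0.06,0,0,0,-0.06,0,0,0,0,0,0,0,0]' |grep -E 'tcp|ori'
python3 - <<'E'
from h import *
s=get_state();t,M=yaw();print(s["joint_pos"].round(3),s["qvel"].round(3),"z",M[:,2].round(4))
E
```

```text
tcp_pos: [0.4534, -0.0016, 0.2073]
orientation: [-0.026, 0.994, -0.109, 0.006]
[-0.215  0.083 -0.33   1.151  0.053 -3.139] [-0.015 -0.002 -0.005 -0.002  0.    -0.008] z [ 0.0177  0.0501 -0.9986]
```

```bash
python3 -m inch '[0,0,0,-0.06,0,0,0,-0.06,0,0,0,-0.06,0,0,0,0,0,0,0,0]' |grep -E 'tcp|ori'
python3 - <<'E'
from h import *
s=get_state();t,M=yaw();print(s["joint_pos"].round(3),s["qvel"].round(3),"z",M[:,2].round(4))
E
```

```text
tcp_pos: [0.4593, 0.0427, 0.2071]
orientation: [-0.008, 0.999, -0.047, 0.007]
[-0.092  0.097 -0.314  1.147  0.016 -3.14 ] [-0.021 -0.002 -0.001 -0.001 -0.001 -0.003] z [ 0.0147  0.0149 -0.9998]
```

```bash
python3 -m inch '[0,0,0,-0.06,0,0,0,-0.01,0,0,0,0,0,0,0,0,0,0,0,0]' |grep -E 'tcp|ori'
python3 - <<'E'
from h import *
s=get_state();t,M=yaw();print(s["joint_pos"].round(3),s["qvel"].round(3),"z",M[:,2].round(4))
plan(.507,.109,.10,-.402)
E
```

```text
tcp_pos: [0.4603, 0.0597, 0.207]
orientation: [-0.001, 1.0, -0.023, 0.007]
[-4.500e-02  1.030e-01 -3.070e-01  1.146e+00  2.000e-03 -3.140e+00] [ 0.002  0.001 -0.002 -0.002  0.    -0.001] z [ 0.0143  0.0013 -0.9999]
turn 3.497 shift cm -2.37 6.36 10.70 now [0.4603 0.0597 0.207 ] yaw -0.047 j6 -3.14 tilt 0.014 F [ 0.5 -0.  -0.2] gap 0.0554 t 7.9
```

```bash
for i in 1 2 3 4 5; do python3 -m inch '[0,0,0,0.125,0,0,0,0.125,0,0,0,0.125,0,0,0,0.125,0,0,0,0.125]' >/dev/null; done
python3 -m inch '[0,0,0,0.125,0,0,0,0.125,0,0,0,0.122,-1.2,3.2,2,0,-1.2,3.2,2,0]' |grep -E 'tcp|ori'
python3 -m inch '[0,0,3,0,0,0,3,0,0,0,0,0,0,0,0,0,0,0,0,0]' |grep -E 'tcp|ori'
python3 - <<'E'
from h import *
s=get_state();t,M=yaw();print(s["joint_pos"].round(3),s["qvel"].round(3),"z",M[:,2].round(4))
plan(.507,.109,.051,-.402)
im=grab("top",3);crop(im,130,140,240,248,5,"c3.png")
E
```

```text
tcp_pos: [0.5093, 0.1093, 0.169]
orientation: [0.009, 0.201, 0.98, 0.003]
tcp_pos: [0.5093, 0.1098, 0.1091]
orientation: [0.007, 0.199, 0.98, 0.002]
[ 0.058  0.279 -0.342  0.935  0.001  0.459] [ 0.001 -0.022  0.021 -0.004  0.001 -0.001] z [ 0.0155  0.0014 -0.9999]
turn 0.001 shift cm 0.18 -0.16 5.81 now [0.5093 0.1098 0.1091] yaw 2.740 j6 0.46 tilt 0.016 F [0.1 0.  0.7] gap 0.0553 t 10.8
```

View pics/c3.png

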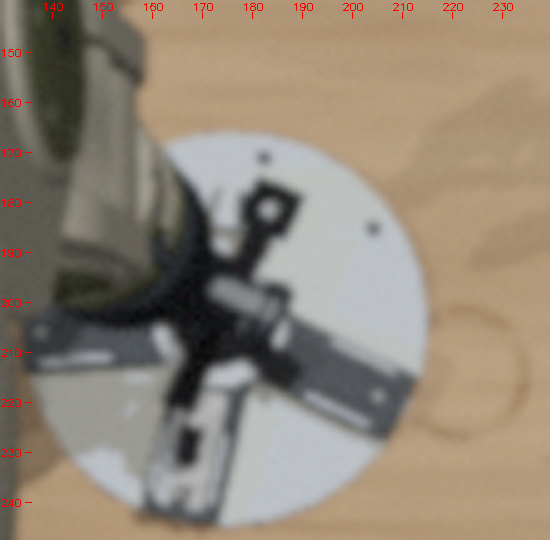

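```bash
python3 -m inch '[0.27,-0.16,0,0,0,0,2.5,0,0,0,2.5,0,0,0,0.8,0,0,0,0,0]' | grep -E 'tcp|force'
python3 -m inch '[0,0,0,0,0,0,0,0,0,0,0,0,0,0,0,0,0,0,0,0]' -1 40
python3 - <<'E'
from h import *
plan(.507,.109,.051,-.402)
E
```

```text
tcp_pos: [0.5046, 0.1098, 0.0485]
wrist_force: [0.2, -0.5, 1.0]
grip_force: 0.0
clock: 11.8
tcp_pos: [0.5063, 0.1069, 0.0514]
orientation: [0.008, 0.2, 0.98, -0.001]
wrist_force: [-5.2, -12.0, 9.3]
finger_gap: 0.0109
grip_force: 40.8
turn -0.000 shift cm 0.02 0.22 0.04 now [0.5063 0.1069 0.0514] yaw 2.740 j6 0.46 tilt 0.016 F [ -5.2 -12.    9.3] gap 0.0109 t 11.8
```

```bash
python3 -m inch '[0,-0.2,0,0,0,0,0,0.1,0,0,0,0.1,0,0,0,0.1,0,0,0,0.1]' 
python3 -m inch '[0,0,0,0.05,0,0,0,0.03,0,0,0,0,0,0,0,0,0,0,0,0]'
python3 - <<'E'
from h import *
plan(.507,.109,.051,-.402);print(get_state()["ft_torque"])
E
```

```text
clock: 12.22
tcp_pos: [0.5066, 0.1072, 0.0515]
orientation: [0.008, 0.392, 0.92, 0.003]
wrist_force: [-1.0, -2.5, 4.4]
finger_gap: 0.0108
grip_force: 40.5
clock: 12.63
tcp_pos: [0.5067, 0.1073, 0.0515]
orientation: [0.008, 0.425, 0.905, 0.003]
wrist_force: [-1.0, -3.6, 4.7]
finger_gap: 0.0108
grip_force: 51.1
turn -0.476 shift cm 0.04 0.17 0.05 now [0.5067 0.1073 0.0515] yaw 2.264 j6 0.93 tilt 0.017 F [-1.  -3.6  4.7] gap 0.0108 t 12.6
[-0.92912001  0.38166619  1.10152317]
```

```bash
python3 -m inch '[0,0,0,0,0,0,0,0,0,0,0,0,0,0,-2,0,0,0,-4,0]' 0.1 | grep -E 'tcp|force'
python3 -m inch '[0,0,-1,-0.125,0,0,0,-0.125,0,0,0,-0.125,0,0,0,-0.125,0,0,0,-0.125]' | grep -E 'tcp|force'
python3 -m inch '[0,0,0,-0.125,0,0,0,-0.075,0,0,0,0,0,0,0,0,0,0,0,0]' | grep -E 'tcp|force'
python3 - <<'E'
from h import *
plan(.441,.1182,.037,2.967)
im=grab("top",3);crop(im,130,140,240,248,5,"c4.png")
s=get_state();t,M=yaw();print(s["joint_pos"].round(3),"z",M[:,2].round(4))
E
```

```text
tcp_pos: [0.501, 0.1079, 0.1061]
wrist_force: [0.1, 0.4, -0.9]
grip_force: 0.0
tcp_pos: [0.5047, 0.1082, 0.12]
wrist_force: [-0.4, -0.6, -0.9]
grip_force: 0.0
tcp_pos: [0.5046, 0.1081, 0.1197]
wrist_force: [0.7, -0.7, -0.2]
grip_force: 0.0
turn 0.118 shift cm 6.44 -0.11 8.27 now [0.5046 0.1081 0.1197] yaw 3.085 j6 0.11 tilt 0.014 F [ 0.7 -0.7 -0.2] gap 0.0469 t 13.9
[ 0.055  0.261 -0.337  0.958  0.001  0.111] z [ 0.0144  0.0015 -0.9999]
```

View pics/c4.png

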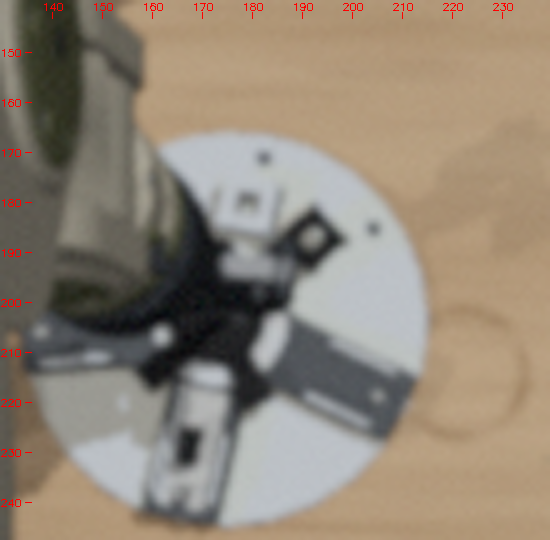

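```bash
python3 - <<'E'
from h import *
c=np.array([.5069,.1088])
for n,u,v,z in[("lug",192,187,.033),("boss",179,180.3,.024)]:
    L=p2w("top",u,v,z)[:2]-c;print(n,np.linalg.norm(L),np.arctan2(L[1],L[0]))
E
python3 -m inch '[3.2,0,0,0.118,3.2,0,0,0,0,0,2,0,0,0,2,0,0,0,2,0]' 0.1 | grep -E 'tcp|force'
python3 - <<'E'
from h import *
plan(.441,.1182,.037,2.967)
E
```

```text
lug 0.06202037718563419 -0.83752002025347
boss 0.061381541921055695 -0.17967500240365042
tcp_pos: [0.4422, 0.1156, 0.0589]
wrist_force: [0.7, 0.2, -0.6]
grip_force: 0.0
turn 0.001 shift cm 0.17 0.24 2.19 now [0.4422 0.1156 0.0589] yaw 2.968 j6 0.25 tilt 0.017 F [ 0.7  0.2 -0.6] gap 0.0473 t 14.4
```

```bash
python3 -m inch '[0.2,0.24,0,0,0,0,1.5,0,0,0,0.7,0,0,0,0,0,0,0,0,0]' 0.1 | grep -E 'tcp|force'
python3 -m inch '[0,0,0,0,0,0,0,0,0,0,0,0,0,0,0,0,0,0,0,0]' -1 30
python3 -m inch '[0,0,0,0,0,0,0,0,0,0,-1,0,0,0,-3,0,0,0,-4,0]' 
python3 - <<'E'
from h import *
plan(.518,-.395,.12,2.967)
E
```

```text
tcp_pos: [0.4408, 0.1182, 0.0372]
wrist_force: [-0.8, 0.6, 1.1]
grip_force: 0.0
clock: 15.28
tcp_pos: [0.4415, 0.1182, 0.0376]
orientation: [0.008, 0.086, 0.996, 0.001]
wrist_force: [-0.7, 0.9, 5.4]
finger_gap: 0.0092
grip_force: 31.4
clock: 15.7
tcp_pos: [0.4367, 0.1177, 0.1151]
orientation: [0.004, 0.087, 0.996, 0.001]
wrist_force: [0.7, 0.5, 0.8]
finger_gap: 0.0091
grip_force: 30.6
turn 0.001 shift cm -16.91 -49.08 -0.49 now [0.4367 0.1177 0.1151] yaw 2.968 j6 0.26 tilt 0.007 F [0.7 0.5 0.8] gap 0.0091 t 15.7
```

```bash
python3 -m inch '[-0.7,-2,-2,0,-1.4,-4,0,0,-1.4,-4,0,0,-1.4,-4,0,0,-1.4,-4,0,0]' | grep -E 'tcp|force'
python3 -m inch '[-1.4,-4,0,0,-1.4,-4,0,0,-1.4,-4,0,0,-1.4,-4,0,0,-1.4,-4,0,0]' | grep -E 'tcp|force'
python3 -m inch '[-1.4,-4,0,0,-1.4,-4,0,0,-0.7,-3,0,0,0,0,0,0,0,0,0,0]' | grep -E 'tcp|force'
python3 - <<'E'
from h import *
plan(.518,-.397,.04,2.967)
s=get_state();t,M=yaw();print(s["joint_pos"].round(3),"z",M[:,2].round(4))
E
```

```text
tcp_pos: [0.47, -0.069, 0.1374]
wrist_force: [0.8, -0.1, -0.8]
grip_force: 30.6
tcp_pos: [0.5036, -0.275, 0.137]
wrist_force: [1.9, 0.9, 0.0]
grip_force: 30.6
tcp_pos: [0.5186, -0.3876, 0.1362]
wrist_force: [0.3, 0.5, -0.6]
grip_force: 30.6
turn -0.001 shift cm -0.11 -0.93 9.62 now [ 0.5186 -0.3876  0.1362] yaw 2.966 j6 -0.59 tilt 0.014 F [ 0.3  0.5 -0.6] gap 0.0093 t 16.9
[-0.771  0.491  0.05   1.121  0.011 -0.595] z [ 0.0137  0.0024 -0.9999]
```

```bash
python3 -m inch '[0,-0.9,3,0,0,0,3,0,0,0,3,0,0,0,0.7,0,0,0,0,0]' | grep -E 'tcp|force'
python3 -m inch '[0,0,0,0,0,0,0,0,0,0,0,0,0,0,0,0,0,0,0,0]' -0.1 | grep -E 'tcp|force|gap'
python3 -m inch '[0,0,-1,0,0,0,-3,0,0,0,-4,0,0,0,0,0,0,0,0,0]' | grep -E 'tcp|force'
python3 - <<'E'
from h import *
plan(.5124,-.2727,.12,-2.976)
im=grab("top",4);crop(im,238,155,398,245,5,"c5.png");cv2.imwrite("pics/top2raw.png",im)
E
```

```text
tcp_pos: [0.5172, -0.3913, 0.0374]
wrist_force: [-0.7, -1.0, -0.1]
grip_force: 30.6
tcp_pos: [0.5198, -0.3952, 0.0418]
wrist_force: [-0.2, -0.1, -0.4]
finger_gap: 0.0386
grip_force: 0.0
tcp_pos: [0.5197, -0.3967, 0.1247]
wrist_force: [0.8, -0.1, 0.1]
grip_force: 0.0
turn -0.339 shift cm -1.32 12.35 0.47 now [ 0.5197 -0.3967  0.1247] yaw 2.968 j6 -0.61 tilt 0.020 F [ 0.8 -0.1  0.1] gap 0.0384 t 18.2
```

View pics/c5.png

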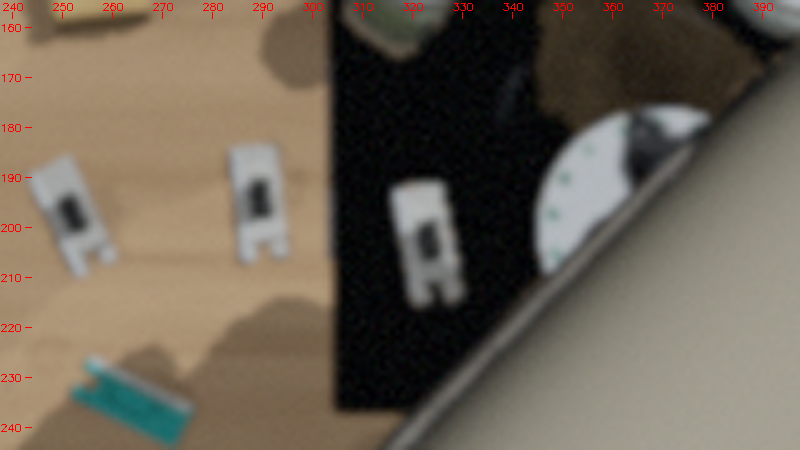

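```bash
python3 -m inch '[0,0,0,-0.125,0,0,0,-0.125,0,0,0,-0.089,-0.6,4,0,0,-0.6,4,0,0]' -0.1 | grep -E 'tcp|force'
python3 -m inch '[0,4,2,0,0,0,3,0,0,0,0,0,0,0,0,0,0,0,0,0]' | grep -E 'tcp|force'
python3 - <<'E'
from h import *
plan(.5137,-.2742,.023,-2.976)
E
```

```text
tcp_pos: [0.5156, -0.3143, 0.1182]
wrist_force: [1.1, -0.1, 0.1]
grip_force: 0.0
tcp_pos: [0.5114, -0.278, 0.072]
wrist_force: [1.2, 0.5, 0.5]
grip_force: 0.0
turn -0.000 shift cm -0.29 0.33 4.90 now [ 0.5114 -0.278   0.072 ] yaw -2.976 j6 -0.81 tilt 0.014 F [1.2 0.5 0.5] gap 0.0385 t 19.2
```

```bash
python3 -m inch '[-0.22,0.33,1,0,0,0,2,0,0,0,1.5,0,0,0,0.4,0,0,0,0,0]' | grep -E 'tcp|force'
python3 -m inch '[0,0,0,0,0,0,0,0,0,0,0,0,0,0,0,0,0,0,0,0]' -1 30
python3 - <<'E'
from h import *
plan(.5137,-.2742,.023,-2.976)
E
```

```text
tcp_pos: [0.5129, -0.2736, 0.0217]
wrist_force: [-0.7, -0.4, -0.3]
grip_force: 0.0
clock: 20.07
tcp_pos: [0.5143, -0.2741, 0.024]
orientation: [0.008, -0.083, 0.997, -0.001]
wrist_force: [-0.3, -1.0, 4.0]
finger_gap: 0.009
grip_force: 31.6
turn 0.000 shift cm 0.06 0.01 0.10 now [ 0.5143 -0.2741  0.024 ] yaw -2.976 j6 -0.80 tilt 0.017 F [-0.3 -1.   4. ] gap 0.0090 t 20.1
```

```bash
python3 -m inch '[0,0,-2,0,0,0,-4,0,0,0,-3,0.125,0,0,-1,0.125,0,0,0,0.096]' | grep -E 'tcp|force'
python3 -m inch '[0,0,0,0,0,0,0,0,0,0,0,0,0,0,0,0,0,0,0,0]' | grep -E 'tcp|force'
python3 - <<'E'
from h import *
plan(.4415,.1184,.1,2.961)
E
```

```text
tcp_pos: [0.514, -0.2748, 0.127]
wrist_force: [0.2, 0.4, 0.3]
grip_force: 31.0
tcp_pos: [0.5116, -0.2732, 0.1219]
wrist_force: [-0.2, 1.3, 0.3]
grip_force: 30.9
turn 0.002 shift cm 13.93 37.26 2.19 now [ 0.5116 -0.2732  0.1219] yaw 2.963 j6 -0.45 tilt 0.013 F [-0.2  1.3  0.3] gap 0.0091 t 20.9
```

```bash
python3 -m inch '[1.5,4,0,0,1.5,4,0,0,1.5,4,0,0,1.5,4,0,0,1.5,4,0,0]' | grep -E 'tcp|force'
python3 -m inch '[1.5,4,0,0,1.5,4,0,0,1.5,4,0,0,1.5,4,0,0,0.43,1.26,2.2,0]' | grep -E 'tcp|force'
python3 -m inch '[0,0,0,0,0,0,0,0,0,0,2,0,0,0,0,0,0,0,0,0]' | grep -E 'tcp|force'
python3 - <<'E'
from h import *
plan(.4415,.1184,.055,2.961);s=get_state();t,M=yaw();print(s["joint_pos"].round(3),"z",M[:,2].round(4))
E
```

```text
tcp_pos: [0.474, -0.0669, 0.122]
wrist_force: [1.4, 0.7, 0.2]
grip_force: 31.0
tcp_pos: [0.4446, 0.1132, 0.1031]
wrist_force: [0.2, 0.2, -0.6]
grip_force: 31.0
tcp_pos: [0.4436, 0.1076, 0.0801]
wrist_force: [0.0, -0.3, -0.3]
grip_force: 31.0
turn -0.001 shift cm 0.40 1.02 2.51 now [0.4436 0.1076 0.0801] yaw 2.960 j6 0.24 tilt 0.013 F [ 0.  -0.3 -0.3] gap 0.0092 t 22.1
[ 0.062  0.198 -0.533  0.828  0.     0.243] z [ 0.0126  0.0011 -0.9999]
```

```bash
python3 -m inch '[0.43,1.02,0,0,0,0,1.5,0,0,0,1.0,0,0,0,0,0,0,0,0,0]' | grep -E 'tcp|force'
python3 - <<'E'
from h import *
plan(.4415,.1184,.038,2.961)
im=grab("scene",4);u,v=w2p("scene",[.4415,.1184,.03]).astype(int);print(u,v);crop(im,u-55,v-45,u+55,v+45,7,"c6.png")
E
```

```text
tcp_pos: [0.4419, 0.1196, 0.0557]
wrist_force: [1.1, 0.5, -0.5]
grip_force: 31.0
turn 0.000 shift cm 0.02 -0.12 1.77 now [0.4419 0.1196 0.0557] yaw 2.961 j6 0.27 tilt 0.014 F [ 1.1  0.5 -0.5] gap 0.0089 t 22.6
222 258
```

View pics/c6.png

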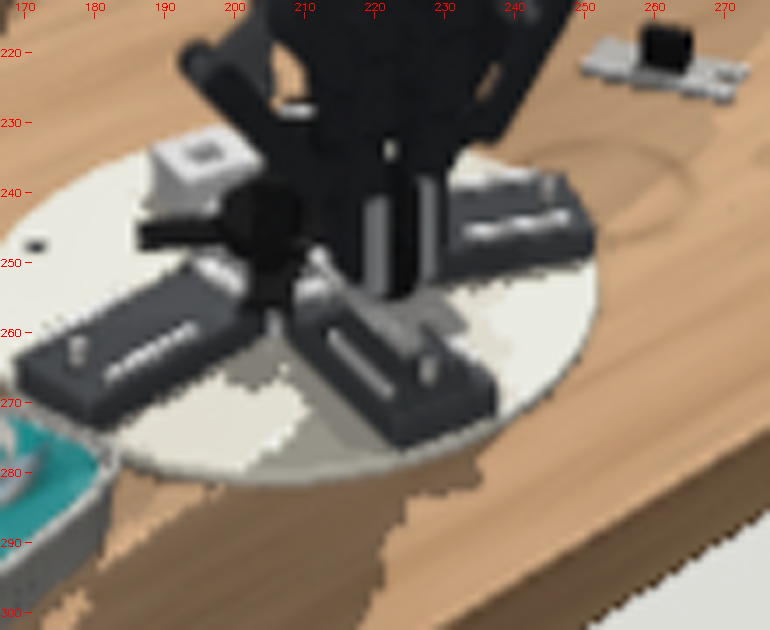

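The scene camera shows the blade held level above bay 1, with the locating pin at about (228,266) just below the notch. Lowering it.

```bash
python3 -m inch '[0.03,-0.1,0.8,0,0,0,0.4,0,0,0,0.2,0,0,0,0,0,0,0,0,0]' | grep -E 'tcp|force'
python3 -m inch '[0,0,0.2,0,0,0,0.15,0,0,0,0.05,0,0,0,0,0,0,0,0,0]' | grep -E 'tcp|force'
python3 - <<'E'
from h import *
plan(.4415,.1184,.038,2.961)
E
```

```text
tcp_pos: [0.4414, 0.1187, 0.0409]
wrist_force: [-0.2, 0.4, -0.1]
grip_force: 31.0
tcp_pos: [0.4418, 0.1188, 0.0383]
wrist_force: [-3.5, -0.7, 10.5]
grip_force: 32.4
turn 0.001 shift cm 0.03 -0.05 0.03 now [0.4418 0.1188 0.0383] yaw 2.962 j6 0.27 tilt 0.015 F [-3.5 -0.7 10.5] gap 0.0090 t 23.6
```

```bash
python3 -m inch '[0,0,0,0,0,0,0,0,0,0,0,0,0,0,0,0,0,0,0,0]' -0.1 | grep -E 'tcp|force'
python3 -m inch '[0,0,-1,0,0,0,-3,0,0,0,-4,0,0,0,-1,0,0,0,0,0]' | grep -E 'tcp|force'
python3 - <<'E'
from h import *
plan(.535,-.188,.12,-3.0488)
im=grab("scene",4);u,v=w2p("scene",[.4415,.1184,.03]).astype(int);a=im[v-25:v+25,u-30:u+30];tp=grab("top",4)
cv2.imwrite("pics/top3raw.png",tp);b=tp[180:250,125:225];
A=cv2.resize(a,None,fx=8,fy=8,interpolation=2);B=cv2.resize(tp[175:240,238:330],(0,0),fx=3.3,fy=3.3,interpolation=2)
h=max(A.shape[0],B.shape[0]);o=np.zeros((h,A.shape[1]+B.shape[1],3),np.uint8);o[:A.shape[0],:A.shape[1]]=A;o[:B.shape[0],A.shape[1]:]=B;cv2.imwrite("pics/c7.png",o);print(o.shape)
E
```

```text
tcp_pos: [0.4416, 0.1187, 0.037]
wrist_force: [-0.3, -0.6, 0.4]
grip_force: 0.0
tcp_pos: [0.443, 0.1188, 0.1306]
wrist_force: [0.9, 0.1, -0.5]
grip_force: 0.0
turn -0.273 shift cm -6.31 -31.40 1.06 now [0.443  0.1188 0.1306] yaw 2.962 j6 0.27 tilt 0.021 F [ 0.9  0.1 -0.5] gap 0.0386 t 24.4
(400, 784, 3)
```

View pics/c7.png

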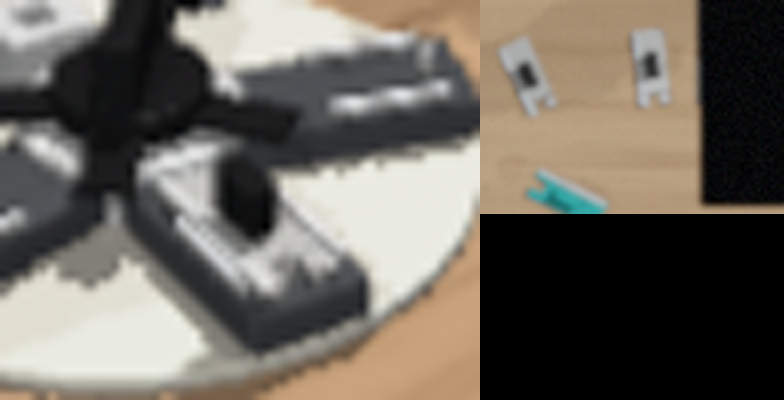

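The blade is seated flat in bay 1 with the pin in its notch. The other two blades haven't moved, so blade 2 is next.

```bash
python3 -m inch '[0,0,0,-0.125,0,0,0,-0.125,0,0,0,-0.023,-0.8,-4,0,0,-0.8,-4,0,0]' | grep -E 'tcp|force'
python3 -m inch '[-0.8,-4,0,0,-0.8,-4,0,0,-0.8,-4,0,0,-0.8,-4,0,0,-0.8,-4,0,0]' | grep -E 'tcp|force'
python3 -m inch '[-0.7,-3.4,3,0,0,0,2,0,0,0,0,0,0,0,0,0,0,0,0,0]' | grep -E 'tcp|force'
python3 - <<'E'
from h import *
plan(.535,-.188,.017,-3.0488);t,M=yaw();print(M[:,2].round(4))
E
```

```text
tcp_pos: [0.4633, 0.0414, 0.1271]
wrist_force: [1.7, 0.3, 0.7]
grip_force: 0.0
tcp_pos: [0.5221, -0.157, 0.1276]
wrist_force: [0.7, 0.6, 0.8]
grip_force: 0.0
tcp_pos: [0.5317, -0.1843, 0.0812]
wrist_force: [0.2, -0.6, 0.1]
grip_force: 0.0
turn -0.000 shift cm -0.30 -0.40 6.42 now [ 0.5317 -0.1843  0.0812] yaw -3.049 j6 -0.57 tilt 0.014 F [ 0.2 -0.6  0.1] gap 0.0384 t 26.1
[ 0.0137  0.0021 -0.9999]
```

```bash
python3 -m inch '[-0.21,-0.38,1.4,0,0,0,3,0,0,0,1.5,0,0,0,0.5,0,0,0,0,0]' | grep -E 'tcp|force'
python3 -m inch '[0,0,0,0,0,0,0,0,0,0,0,0,0,0,0,0,0,0,0,0]' -1 30
python3 -m inch '[0,0,-2,0,0,0,-4,0,0,0,-4,0.125,0,0,0,0.125,0,0,0,0.125]' | grep -E 'tcp|force'
python3 - <<'E'
from h import *
psi=-.18;c=np.array([.5067,.1070]);a=psi+np.radians(105);b=c+.066*np.array([np.cos(a),np.sin(a)]);print(b,a)
plan(*b,.1,a)
E
```

```text
tcp_pos: [0.535, -0.1873, 0.017]
wrist_force: [-0.1, 0.1, -0.3]
grip_force: 0.0
clock: 26.92
tcp_pos: [0.5368, -0.189, 0.0189]
orientation: [0.009, -0.047, 0.999, -0.0]
wrist_force: [-1.1, 1.2, 7.2]
finger_gap: 0.0091
grip_force: 31.3
tcp_pos: [0.5363, -0.1901, 0.1211]
wrist_force: [-0.5, -0.1, -1.2]
grip_force: 30.4
[0.50130726 0.17277932] 1.6525957145940462
turn -1.941 shift cm -36.45 0.52 2.11 now [ 0.5363 -0.1901  0.1211] yaw 2.853 j6 -0.20 tilt 0.021 F [-0.5 -0.1 -1.2] gap 0.0091 t 27.3
```

```bash
cat >> h.py <<'E'
def planx(x,y,z,th):
    s=get_state();t,M=yaw();k=(th-t+np.pi)%(2*np.pi)-np.pi;t2=t+k;p=s["tcp_pos"];zz=M[:,2]
    d=np.array([x,y,z])-p; l=-d[2]; d[:2]-=l*zz[:2]/-zz[2]
    print("turn %.3f"%(-k),"shift cm (tilt-comp) %.2f %.2f %.2f"%tuple(100*np.array([d[0]*np.cos(t2)+d[1]*np.sin(t2),d[0]*np.sin(t2)-d[1]*np.cos(t2),l])),"now",p.round(4),"yaw %.3f j6 %.2f z"%(t,s["joint_pos"][5]),zz.round(3),"F",s["wrist_force"].round(1),"gap %.4f t %.1f"%(s["finger_gap"],s["clock"]))
E
python3 -m inch '[0,0,0,0.125,0,0,0,0.125,0,0,0,0.125,0,0,0,0.125,0,0,0,0.125]' | grep -E 'tcp|force'
python3 -m inch '[0,0,0,0.125,0,0,0,0.125,0,0,0,0.125,0,0,0,0.125,0,0,0,0.075]' | grep -E 'tcp|force'
python3 -m inch '[4,0,0,0,4,0,0,0,4,0,0,0,4,0,0,0,4,0,0,0]' | grep -E 'tcp|force'
python3 -m inch '[4,0,0,0,4,0,0,0,4,-0.5,0,0,3,0,0,0,0,0,0,0]' | grep -E 'tcp|force'
python3 - <<'E'
from h import *
planx(.5014,.1713,.06,1.6526)
E
```

```text
tcp_pos: [0.534, -0.1889, 0.1175]
wrist_force: [-0.9, -1.2, -0.7]
grip_force: 30.4
tcp_pos: [0.534, -0.1889, 0.1175]
wrist_force: [-0.1, -0.4, -0.3]
grip_force: 30.4
tcp_pos: [0.516, 0.0119, 0.1176]
wrist_force: [0.2, 0.5, -0.6]
grip_force: 30.4
tcp_pos: [0.497, 0.1642, 0.1176]
wrist_force: [-0.7, -0.4, -0.2]
grip_force: 30.4
turn 0.013 shift cm (tilt-comp) 0.65 0.41 5.76 now [0.497  0.1642 0.1176] yaw 1.666 j6 1.64 z [ 0.015  0.004 -1.   ] F [-0.7 -0.4 -0.2] gap 0.0093 t 29.0
```

```bash
python3 -m inch '[0.65,0.4,0,0.013,0,0,2,0,0,0,2,0,0,0,1.2,0,0,0,0,0]' | grep -E 'tcp|force'
python3 -m inch '[0,0,0,0,0,0,0,0,0,0,0,0,0,0,0,0,0,0,0,0]' | grep -E 'tcp|force'
python3 - <<'E'
from h import *
planx(.5014,.1713,.0389,1.6526)
im=grab("scene",4);u,v=w2p("scene",[.5013,.1728,.03]).astype(int);print(u,v);crop(im,u-45,v-35,u+45,v+35,8,"c8.png")
E
```

```text
tcp_pos: [0.5003, 0.1655, 0.0628]
wrist_force: [-0.9, -0.5, -0.6]
grip_force: 30.4
tcp_pos: [0.5028, 0.1663, 0.0658]
wrist_force: [0.1, 0.7, -0.9]
grip_force: 30.4
turn -0.006 shift cm (tilt-comp) 0.51 -0.14 2.69 now [0.5028 0.1663 0.0658] yaw 1.646 j6 1.66 z [ 0.016  0.002 -1.   ] F [ 0.1  0.7 -0.9] gap 0.0089 t 29.8
185 256
```

View pics/c8.png

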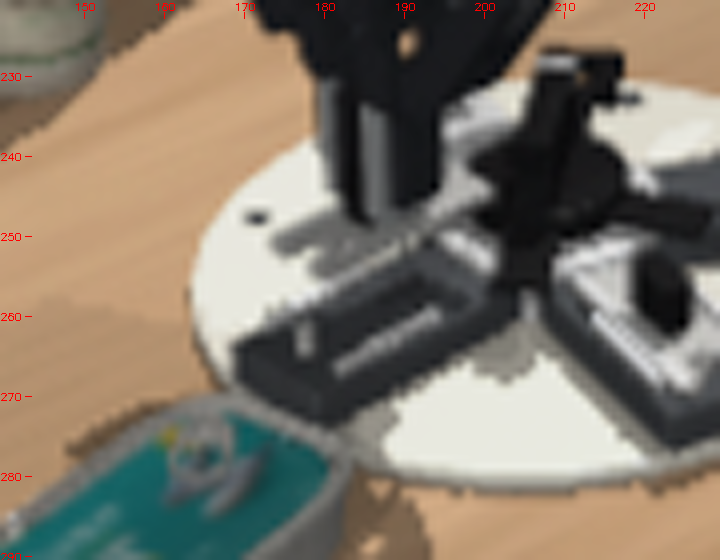

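```bash
python3 -m inch '[0.5,-0.14,1.2,-0.006,0,0,0.8,0,0,0,0.3,0,0,0,0,0,0,0,0,0]' | grep -E 'tcp|force'
python3 - <<'E'
from h import *
planx(.5014,.1713,.0389,1.6526)
E
```

```text
tcp_pos: [0.5007, 0.1711, 0.0418]
wrist_force: [0.1, 0.1, -1.4]
grip_force: 30.3
turn -0.000 shift cm (tilt-comp) 0.01 0.07 0.29 now [0.5007 0.1711 0.0418] yaw 1.652 j6 1.67 z [ 0.014  0.001 -1.   ] F [ 0.1  0.1 -1.4] gap 0.0089 t 30.4
```

```bash
python3 -m inch '[0,0.03,0.2,0,0,0,0.2,0,0,0,0,0,0,0,0,0,0,0,0,0]' | grep -E 'tcp|force'
python3 - <<'E'
from h import *
planx(.5014,.1713,.0389,1.6526)
E
```

```text
tcp_pos: [0.5013, 0.1714, 0.0389]
wrist_force: [-1.1, 0.1, 6.4]
grip_force: 31.3
turn -0.000 shift cm (tilt-comp) -0.01 0.01 0.00 now [0.5013 0.1714 0.0389] yaw 1.653 j6 1.67 z [ 0.015  0.002 -1.   ] F [-1.1  0.1  6.4] gap 0.0089 t 30.9
```

Seated (z 0.0389, 6 N). Release, retreat, turn toward blade 1 (yaw −2.674), and check it hasn't been knocked.

```bash
python3 -m inch '[0,0,0,0,0,0,0,0,0,0,0,0,0,0,0,0,0,0,0,0]' -0.1 | grep -E 'tcp|force'
python3 -m inch '[0,0,-1,0,0,0,-3,0,0,0,-4,0,0,0,-1,0,0,0,0,-0.125]' | grep -E 'tcp|force'
python3 -m inch '[0,0,0,-0.125,0,0,0,-0.125,0,0,0,-0.125,0,0,0,-0.125,0,0,0,-0.125]' | grep -E 'tcp|force'
python3 -m inch '[0,0,0,-0.125,0,0,0,-0.125,0,0,0,-0.125,0,0,0,-0.125,0,0,0,-0.125]' | grep -E 'tcp|force'
python3 -m inch '[0,0,0,-0.125,0,0,0,-0.125,0,0,0,-0.125,0,0,0,-0.125,0,0,0,-0.08]' | grep -E 'tcp|force'
python3 - <<'E'
from h import *
planx(.5265,-.0911,.1,-2.6744)
sc=grab("scene",4);u,v=w2p("scene",[.5013,.1728,.03]).astype(int);a=sc[v-25:v+25,u-30:u+30];tp=grab("top",4)
cv2.imwrite("pics/top4raw.png",tp)
A=cv2.resize(a,None,fx=8,fy=8,interpolation=2);B=cv2.resize(tp[160:240,225:330],(0,0),fx=3,fy=3,interpolation=2)
o=np.zeros((400,480+B.shape[1],3),np.uint8);o[:400,:480]=A;o[:B.shape[0],480:]=B;cv2.imwrite("pics/c9.png",o)
E
```

```text
tcp_pos: [0.5009, 0.1712, 0.0377]
wrist_force: [0.5, -0.0, -0.2]
grip_force: 0.0
tcp_pos: [0.5027, 0.1717, 0.1328]
wrist_force: [0.6, -0.9, -0.0]
grip_force: 0.0
tcp_pos: [0.4998, 0.1712, 0.1286]
wrist_force: [-0.1, 0.1, -0.1]
grip_force: 0.0
tcp_pos: [0.4998, 0.1711, 0.1285]
wrist_force: [0.2, -0.4, -0.4]
grip_force: 0.0
tcp_pos: [0.4998, 0.1712, 0.1285]
wrist_force: [0.3, 0.1, 0.0]
grip_force: 0.0
turn 0.005 shift cm (tilt-comp) 9.47 -24.60 2.85 now [0.4998 0.1712 0.1285] yaw -2.670 j6 -0.29 z [ 0.015  0.002 -1.   ] F [0.3 0.1 0. ] gap 0.0383 t 33.0
```

View pics/c9.png

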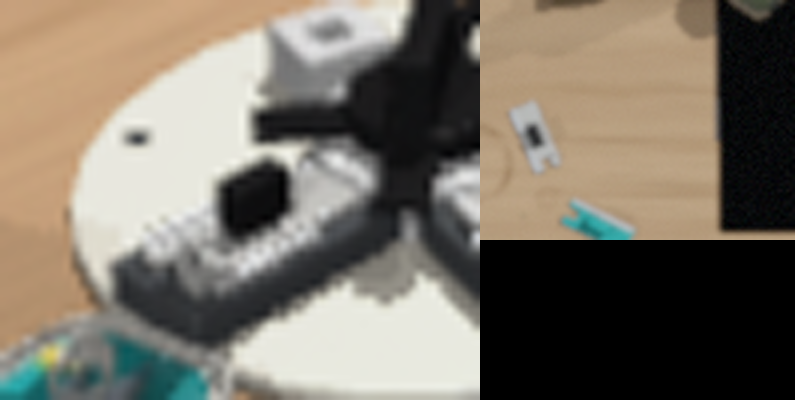

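Bay 0 is filled, but blade 1 has been knocked from (252,197) to about (243,205). Measuring it again.

```bash
cat > mb.py <<'E'
from h import *
import sys
im=cv2.imread(sys.argv[1]);u0,v0,u1,v1=map(int,sys.argv[2:6])
hsv=cv2.cvtColor(im,cv2.COLOR_BGR2HSV)[v0:v1,u0:u1];g=cv2.cvtColor(im,cv2.COLOR_BGR2GRAY)[v0:v1,u0:u1].astype(float)
mk=((hsv[:,:,1]<38)&(hsv[:,:,2]>110)|(hsv[:,:,2]<90)).astype(np.uint8)
cs,_=cv2.findContours(mk,0,1);k=max(cs,key=cv2.contourArea);bx=cv2.boxPoints(cv2.minAreaRect(cv2.convexHull(k)))+[u0,v0]
w=np.array([p2w("top",*q,.004)[:2] for q in bx]);e1=w[1]-w[0];e2=w[2]-w[1];e=e1 if np.linalg.norm(e1)>np.linalg.norm(e2) else e2
e=e if e[0]<0 else -e
p=np.clip(95-g,0,None);y,x=np.mgrid[v0:v1,u0:u1];r=p2w("top",(p*x).sum()/p.sum(),(p*y).sum()/p.sum(),.018)[:2]
print("blade",w.mean(0),np.linalg.norm(e1),np.linalg.norm(e2),"ang",np.arctan2(e[1],e[0]),"rib",r)
E
python3 mb.py pics/top1raw.png 242 183 265 212; python3 mb.py pics/top4raw.png 232 190 255 221
```

```text
blade [ 0.52680044 -0.08937937] 0.025691777847262596 0.06112463831976807 ang -2.6744397132207327 rib [ 0.52575447 -0.08907763]
blade [ 0.50715209 -0.06566304] 0.025904737811005184 0.061195014706541345 ang -2.7286865964417526 rib [ 0.50607306 -0.06560129]
```

```bash
python3 - <<'E'
from h import *
planx(.5069,-.0675,.08,-2.7287)
E
```

```text
turn 0.052 shift cm (tilt-comp) 8.99 -22.12 4.80 now [0.4998 0.1711 0.128 ] yaw -2.677 j6 -0.29 z [ 0.015  0.001 -1.   ] F [ 1.2  0.2 -1. ] gap 0.0382 t 33.4
```

```bash
python3 -m inch '[0,0,0,0.052,1.5,-3.7,0,0,1.5,-3.7,0,0,1.5,-3.7,0,0,1.5,-3.7,0,0]' | grep -E 'tcp|force'
python3 -m inch '[1.5,-3.7,0,0,1.5,-3.6,1,0,0,0,3.8,0,0,0,0,0,0,0,0,0]' | grep -E 'tcp|force'
python3 -m inch '[0,0,0,0,0,0,0,0,0,0,0,0,0,0,0,0,0,0,0,0]' | grep -E 'tcp|force'
python3 - <<'E'
from h import *
planx(.5069,-.0675,.018,-2.7287)
E
python3 - <<'E'
from h import *
cv2.imwrite("pics/top5raw.png",grab("top",2))
E
python3 mb.py pics/top5raw.png 232 190 255 221
```

```text
tcp_pos: [0.5041, 0.0103, 0.1279]
wrist_force: [0.6, -0.3, 0.3]
grip_force: 0.0
tcp_pos: [0.5047, -0.0672, 0.0782]
wrist_force: [-0.7, 0.4, 0.8]
grip_force: 0.0
tcp_pos: [0.5075, -0.0668, 0.0806]
wrist_force: [-0.1, 0.0, 0.2]
grip_force: 0.0
turn 0.002 shift cm (tilt-comp) 0.18 -0.01 6.26 now [ 0.5075 -0.0668  0.0806] yaw -2.726 j6 -0.71 z [ 0.016  0.001 -1.   ] F [-0.1  0.   0.2] gap 0.0383 t 34.6
blade [ 0.50831069 -0.06636311] 0.05721473348349967 0.0785410859169012 ang -3.131187331601008 rib [ 0.52017402 -0.08987067]
```

```bash
python3 -m inch '[0.2,0,1.2,0,0,0,3,0,0,0,1.5,0,0,0,0.5,0,0,0,0,0]' | grep -E 'tcp|force'
python3 -m inch '[0,0,0,0,0,0,0,0,0,0,0,0,0,0,0,0,0,0,0,0]' -1 30
python3 -m inch '[0,0,-2,0,0,0,-4,0,0,0,-4,0,0,0,0,0,0,0,0,0]' | grep -E 'tcp|force'
python3 - <<'E'
from h import *
psi=-.18;c=np.array([.5067,.1070]);a=psi+np.radians(255);b=c+.066*np.array([np.cos(a),np.sin(a)]);print(b,a,.066*0+np.cos(a),np.sin(a))
planx(*b,.07,a)
E
```

```text
tcp_pos: [0.5047, -0.0676, 0.0164]
wrist_force: [0.1, -1.2, -1.0]
grip_force: 0.0
clock: 35.53
tcp_pos: [0.5072, -0.0684, 0.0189]
orientation: [0.008, -0.205, 0.979, -0.001]
wrist_force: [0.2, 0.5, 5.5]
finger_gap: 0.0088
grip_force: 31.9
tcp_pos: [0.5066, -0.0688, 0.1205]
wrist_force: [0.1, -0.2, -0.9]
grip_force: 31.1
[0.47848059 0.04733707] 4.270589592585541 -0.42756677373907764 -0.9039837686564711
turn -0.715 shift cm (tilt-comp) -9.25 7.60 5.05 now [ 0.5066 -0.0688  0.1205] yaw -2.728 j6 -0.71 z [ 0.02 -0.   -1.  ] F [ 0.1 -0.2 -0.9] gap 0.0089 t 36.0
```

```bash
python3 -m inch '[0,0,0,-0.125,0,0,0,-0.125,0,0,0,-0.125,0,0,0,-0.125,0,0,0,-0.125]' | grep -E 'tcp|force'
python3 -m inch '[0,0,0,-0.09,-3,2.5,0,0,-3,2.5,0,0,-3.2,2.6,0,0,0,0,3,0]' | grep -E 'tcp|force'
python3 -m inch '[0,0,1,0,0,0,0,0,0,0,0,0,0,0,0,0,0,0,0,0]' | grep -E 'tcp|force'
python3 - <<'E'
from h import *
planx(.4785,.0473,.0389,4.2706)
E
```

```text
tcp_pos: [0.5032, -0.0678, 0.116]
wrist_force: [-0.0, 0.1, -0.4]
grip_force: 31.1
tcp_pos: [0.4754, 0.0529, 0.0897]
wrist_force: [-0.1, -0.3, 0.2]
grip_force: 31.1
tcp_pos: [0.4767, 0.0464, 0.0781]
wrist_force: [0.6, -0.3, -0.3]
grip_force: 31.1
turn -0.002 shift cm (tilt-comp) -0.12 -0.07 3.92 now [0.4767 0.0464 0.0781] yaw -2.015 j6 -1.20 z [ 0.016  0.001 -1.   ] F [ 0.6 -0.3 -0.3] gap 0.0090 t 37.2
```

```bash
python3 -m inch '[-0.1,-0.07,0,0,0,0,2,0,0,0,1,0,0,0,0.4,0,0,0,0,0]' | grep -E 'tcp|force'
python3 -m inch '[0,0,0,0,0,0,0,0,0,0,0,0,0,0,0,0,0,0,0,0]' | grep -E 'tcp|force'
python3 - <<'E'
from h import *
planx(.4785,.0473,.0389,4.2706)
E
```

```text
tcp_pos: [0.478, 0.0475, 0.0433]
wrist_force: [1.1, -1.3, -1.4]
grip_force: 31.0
tcp_pos: [0.478, 0.048, 0.044]
wrist_force: [1.9, -2.7, -1.2]
grip_force: 31.2
turn -0.000 shift cm (tilt-comp) 0.04 -0.07 0.51 now [0.478 0.048 0.044] yaw -2.013 j6 -1.20 z [ 0.016  0.001 -1.   ] F [ 1.9 -2.7 -1.2] gap 0.0089 t 38.0
```

```bash
python3 -m inch '[0.04,-0.07,0.2,0,0,0,0.2,0,0,0,0.15,0,0,0,0,0,0,0,0,0]' | grep -E 'tcp|force'
python3 -m inch '[0,0,0.05,0,0,0,0,0,0,0,0,0,0,0,0,0,0,0,0,0]' | grep -E 'tcp|force'
python3 - <<'E'
from h import *
planx(.4785,.0473,.0389,4.2706)
E
```

```text
tcp_pos: [0.4782, 0.0475, 0.0389]
wrist_force: [-1.7, -1.7, 11.2]
grip_force: 32.5
tcp_pos: [0.4782, 0.0475, 0.0389]
wrist_force: [-3.1, -1.2, 15.6]
grip_force: 33.1
turn 0.000 shift cm (tilt-comp) 0.01 -0.03 -0.00 now [0.4782 0.0475 0.0389] yaw -2.013 j6 -1.20 z [ 0.016  0.001 -1.   ] F [-3.1 -1.2 15.6] gap 0.0091 t 38.9
```

```bash
python3 -m inch '[0,0,0,0,0,0,0,0,0,0,0,0,0,0,0,0,0,0,0,0]' -0.1 | grep -E 'tcp|force'
python3 -m inch '[0,0,-1,0,0,0,-3,0,0,0,-4,0,0,0,-1,0,0,0,0,0]' | grep -E 'tcp|force'
python3 - <<'E'
from h import *
plan(.5067,.107,.1,-.83)
sc=grab("scene",4);u,v=w2p("scene",[.4785,.0473,.03]).astype(int);a=sc[v-25:v+35,u-55:u+25];tp=grab("top",4)
cv2.imwrite("pics/top6raw.png",tp)
A=cv2.resize(a,None,fx=5,fy=5,interpolation=2);B=cv2.resize(tp[160:260,325:420],(0,0),fx=4,fy=4,interpolation=2)
o=np.zeros((400,400+B.shape[1],3),np.uint8);o[:300,:400]=A;o[:B.shape[0],400:]=B;cv2.imwrite("pics/c10.png",o)
E
```

```text
tcp_pos: [0.4774, 0.0477, 0.037]
wrist_force: [0.7, 0.3, -0.2]
grip_force: 0.0
tcp_pos: [0.4792, 0.0473, 0.1307]
wrist_force: [-0.1, -0.8, -0.2]
grip_force: 0.0
turn 1.959 shift cm 2.55 6.06 3.07 now [0.4792 0.0473 0.1307] yaw -2.012 j6 -1.20 tilt 0.021 F [-0.1 -0.8 -0.2] gap 0.0386 t 39.7
```

View pics/c10.png

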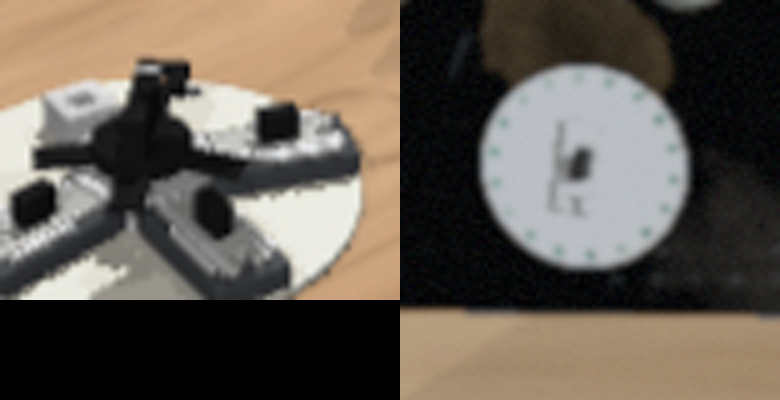

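All three blades are seated and the worn blade lies mid-plate. Next is the collar.

```bash
python3 -m inch '[0,0,0,0.125,0,0,0,0.125,0,0,0,0.125,0,0,0,0.125,0,0,0,0.125]' >/dev/null
python3 -m inch '[0,0,0,0.125,0,0,0,0.125,0,0,0,0.125,0,0,0,0.125,0,0,0,0.125]' >/dev/null
python3 -m inch '[0,0,0,0.125,0,0,0,0.125,0,0,0,0.125,0,0,0,0.125,0,0,0,0.125]' >/dev/null
python3 -m inch '[0,0,0,0.084,1.25,3,0,0,1.25,3,0,0,0,0,2,0,0,0,0,0]' 
python3 -m inch '[0,0,0,0,0,0,0,0,0,0,0,0,0,0,0,0,0,0,0,0]' | grep -E 'tcp|force'
python3 - <<'E'
from h import *
planx(.5067,.107,.051,2.312)
E
```

```text
clock: 41.77
tcp_pos: [0.5029, 0.1074, 0.105]
orientation: [0.004, 0.402, 0.916, 0.003]
wrist_force: [-1.3, -0.5, -1.1]
finger_gap: 0.0385
grip_force: 0.0
tcp_pos: [0.5045, 0.1059, 0.1085]
wrist_force: [-0.1, 0.5, 0.3]
grip_force: 0.0
turn -0.002 shift cm (tilt-comp) -0.01 0.17 5.75 now [0.5045 0.1059 0.1085] yaw 2.310 j6 0.88 z [ 0.015  0.001 -1.   ] F [-0.1  0.5  0.3] gap 0.0387 t 42.2
```

```bash
python3 -m inch '[0,0.17,2,0,0,0,2.5,0,0,0,1.2,0,0,0,0,0,0,0,0,0]' | grep -E 'tcp|force'
python3 -m inch '[0,0,0,0,0,0,0,0,0,0,0,0,0,0,0,0,0,0,0,0]' -1 40 | grep -E 'tcp|force'
python3 -m inch '[0,0,0,-0.12,0,0,0,-0.12,0,0,0,-0.12,0,0,0,-0.12,0,0,0,0]' | grep -E 'tcp|force'
python3 -m inch '[0,0,0,-0.12,0,0,0,-0.06,0,0,0,-0.03,0,0,0,0,0,0,0,0]' 
python3 - <<'E'
from h import *
planx(.5067,.107,.051,2.312);print(get_state()["ft_torque"])
E
```

```text
tcp_pos: [0.5058, 0.1073, 0.0508]
wrist_force: [0.6, 0.2, 0.6]
grip_force: 0.0
tcp_pos: [0.5069, 0.1071, 0.0524]
wrist_force: [-1.5, -2.4, 6.9]
grip_force: 41.0
tcp_pos: [0.5065, 0.1066, 0.0524]
wrist_force: [-2.8, -4.6, 7.0]
grip_force: 41.0
clock: 43.85
tcp_pos: [0.5065, 0.1065, 0.0524]
orientation: [0.008, 0.071, 0.997, 0.0]
wrist_force: [-2.8, -4.7, 7.3]
finger_gap: 0.011
grip_force: 47.6
turn 0.687 shift cm (tilt-comp) 0.03 0.05 0.14 now [0.5065 0.1065 0.0524] yaw 2.999 j6 0.20 z [ 0.015 -0.001 -1.   ] F [-2.8 -4.7  7.3] gap 0.0110 t 43.9
[-0.76738378  0.83486986 -0.90530674]
```

```bash
python3 -m inch '[0,0,0,0,0,0,0,0,0,0,0,0,0,0,-2,0,0,0,-4,0]' 0 | grep -E 'tcp|force'
python3 -m inch '[0,0,-1,0,0,0,-3,0,0,0,0,0,0,0,0,0,0,0,0,0]' | grep -E 'tcp|force'
python3 - <<'E'
from h import *
tp=grab("top",6);cv2.imwrite("pics/top7raw.png",tp)
sc=grab("scene",4);u,v=w2p("scene",[.655,-.1,.03]).astype(int);print(u,v)
A=cv2.resize(sc[v-20:v+20,u-25:u+25],None,fx=8,fy=8,interpolation=2)
B=cv2.resize(tp[130:168,238:276],(0,0),fx=10,fy=10,interpolation=2)
o=np.zeros((380,780,3),np.uint8);o[:320,:400]=A;o[:,400:]=B;cv2.imwrite("pics/c11.png",o)
for n,u,v,z in [("lug",0,0,0)]: pass
g=cv2.cvtColor(tp,cv2.COLOR_BGR2GRAY).astype(float)[140:155,249:264];h=cv2.cvtColor(tp,cv2.COLOR_BGR2HSV)
p=np.clip(90-g,0,None);y,x=np.mgrid[140:155,249:264];q=((p*x).sum()/p.sum(),(p*y).sum()/p.sum());print("grip px",q,p2w("top",*q,.044))
crop(tp,150,165,210,215,1,"tmp.png")
E
```

```text
tcp_pos: [0.5019, 0.1075, 0.1073]
wrist_force: [1.6, -0.1, -1.2]
grip_force: 0.0
tcp_pos: [0.505, 0.1077, 0.1508]
wrist_force: [0.5, 0.1, -0.5]
grip_force: 0.0
231 197
grip px (np.float64(256.54545454545456), np.float64(148.49545454545455)) [ 0.64820486 -0.09983779  0.044     ]
```

View pics/c11.png

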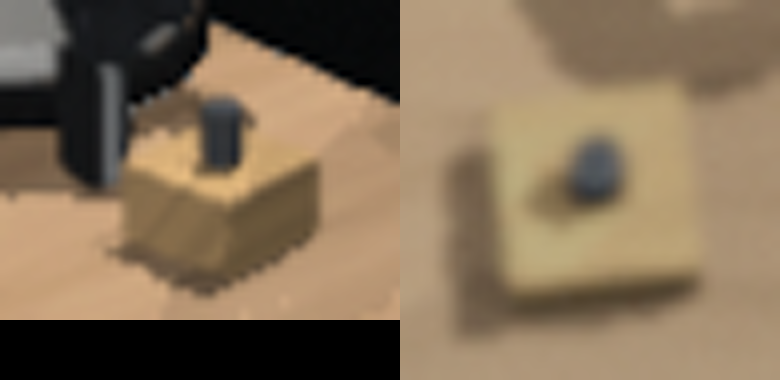

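```bash
python3 - <<'E'
from h import *
f=lambda X,Y:(238+(X-400)/10-.5,130+Y/10-.5)
C=np.array([p2w("top",*f(*q),.03)[:2] for q in[(490,103),(688,88),(700,275),(510,292)]]);print(C.round(4),C.mean(0))
for i in range(4):
    e=C[(i+1)%4]-C[i];print(np.linalg.norm(e),np.arctan2(e[1],e[0])%(np.pi/2))
print("grip mid",p2w("top",*f(596,167),.041),"top",p2w("top",*f(597,152),.052),"boss locked lug")
tp=cv2.imread("pics/top7raw.png")
planx(.652,-.102,.15,2.96)
E
```

```text
[[ 0.6753 -0.0736]
 [ 0.68   -0.125 ]
 [ 0.6299 -0.1283]
 [ 0.6248 -0.0794]] [ 0.65249145 -0.10158175]
0.051580087698449704 0.09101572920788126
0.05019456516753232 0.0672663522534731
0.04918200556930906 0.10376477677787266
0.05082182558530576 0.11482864467383098
grip mid [ 0.65517945 -0.10121131  0.041     ] top [ 0.65588731 -0.10138053  0.052     ] boss locked lug
turn 0.041 shift cm (tilt-comp) -18.26 -17.94 0.06 now [0.5048 0.1074 0.1506] yaw 3.001 j6 0.19 z [ 0.014  0.001 -1.   ] F [-0.1  0.5 -0.4] gap 0.0427 t 45.2
```

```bash
python3 - <<'E'
from h import *
for n,u,v,z in[("juicer low edge",308/1.5625,176/1.5625,.01),("juicer bowl low edge",295/1.5625,142/1.5625,.2),("kettle low",428/1.5625,178/1.5625,.01),("kettle handle",460/1.5625,178/1.5625,.12)]:print(n,p2w("top",u,v,z))
plan(.652,-.1035,.15,.094+np.pi/2)
E
```

```text
juicer low edge [0.75507365 0.05943178 0.01      ]
juicer bowl low edge [0.73466413 0.053431   0.2       ]
kettle low [ 0.7542372  -0.14547415  0.01      ]
kettle handle [ 0.71372014 -0.19014331  0.12      ]
turn 1.337 shift cm -22.38 12.68 0.06 now [0.5048 0.1074 0.1506] yaw 3.001 j6 0.19 tilt 0.014 F [-0.1  0.5 -0.4] gap 0.0427 t 45.2
```

```bash
python3 -m inch '[0,0,0,0.125,0,0,0,0.125,0,0,0,0.125,0,0,0,0.125,0,0,0,0.125]' >/dev/null
python3 -m inch '[0,0,0,0.125,0,0,0,0.125,0,0,0,0.125,0,0,0,0.125,0,0,0,0.125]' >/dev/null
python3 -m inch '[0,0,0,0.087,-3.7,2.1,0,0,-3.7,2.1,0,0,-3.7,2.1,0,0,-3.7,2.1,0,0]' | grep -E 'tcp|force'
python3 -m inch '[-3.7,2.1,0,0,-3.7,2.1,1,0,0,0,3,0,0,0,0,0,0,0,0,0]' -0.1| grep -E 'tcp|force'
python3 -m inch '[0,0,0,0,0,0,0,0,0,0,0,0,0,0,0,0,0,0,0,0]' | grep -E 'tcp|force'
python3 - <<'E'
from h import *
plan(.652,-.1035,.047,.094+np.pi/2);s=get_state();t,M=yaw();print(M[:,2].round(4))
E
```

```text
tcp_pos: [0.6012, -0.0304, 0.1523]
wrist_force: [0.3, 0.5, -0.2]
grip_force: 0.0
tcp_pos: [0.6462, -0.0966, 0.1109]
wrist_force: [-0.1, -0.5, 0.7]
grip_force: 0.0
tcp_pos: [0.6484, -0.096, 0.1144]
wrist_force: [-0.3, 1.0, -0.1]
grip_force: 0.0
turn 0.001 shift cm -0.79 0.29 6.74 now [ 0.6484 -0.096   0.1144] yaw 1.665 j6 1.20 tilt 0.016 F [-0.3  1.  -0.1] gap 0.0387 t 47.3
[ 0.0161  0.001  -0.9999]
```

```bash
python3 -m inch '[-0.79,0.18,2,0,0,0,3,0,0,0,1.5,0,0,0,0.3,0,0,0,0,0]' | grep -E 'tcp|force'
python3 -m inch '[0,0,0,0,0,0,0,0,0,0,0,0,0,0,0,0,0,0,0,0]' | grep -E 'tcp|force'
python3 -m inch '[0,0,0,0,0,0,0,0,0,0,0,0,0,0,0,0,0,0,0,0]' -1 20 | grep -E 'tcp|force|gap'
python3 - <<'E'
from h import *
plan(.652,-.1035,.047,.094)
E
```

```text
tcp_pos: [0.6505, -0.1036, 0.0442]
wrist_force: [-0.5, -0.0, 0.0]
grip_force: 0.0
tcp_pos: [0.652, -0.1042, 0.0461]
wrist_force: [-0.7, -0.2, -0.6]
grip_force: 0.0
tcp_pos: [0.6525, -0.1042, 0.0457]
wrist_force: [3.4, 0.8, 1.6]
finger_gap: 0.015
grip_force: 20.9
turn -1.571 shift cm 0.04 0.08 -0.13 now [ 0.6525 -0.1042  0.0457] yaw 1.665 j6 1.19 tilt 0.016 F [3.4 0.8 1.6] gap 0.0150 t 48.5
```

```bash
python3 -m inch '[0,0,0,0,0,0,0,0,0,0,0,0,0,0,0,0,0,0,0,-0.1]' 0 | grep -E 'tcp|force'
python3 -m inch '[0,0,0,-0.125,0,0,0,-0.125,0,0,0,-0.125,0,0,0,-0.125,0,0,0,-0.125]' | grep -E 'tcp|force'
python3 -m inch '[0,0,0,-0.125,0,0,0,-0.125,0,0,0,-0.125,0,0,0,-0.125,0,0,0,-0.125]' | grep -E 'tcp|force'
python3 -m inch '[0,0,0,-0.125,0,0,0,-0.096,0,0,0,0,0,0,0,0,0,0,0,0]' | grep -E 'tcp|force'
python3 - <<'E'
from h import *
plan(.6527,-.1035,.046,.094)
E
```

```text
tcp_pos: [0.651, -0.104, 0.0448]
wrist_force: [-0.1, -0.6, 0.6]
grip_force: 0.0
tcp_pos: [0.6511, -0.1041, 0.0449]
wrist_force: [-0.2, -0.9, -0.0]
grip_force: 0.0
tcp_pos: [0.6511, -0.1041, 0.0449]
wrist_force: [-0.3, 0.1, 0.1]
grip_force: 0.0
tcp_pos: [0.6513, -0.1041, 0.045]
wrist_force: [-0.8, 0.0, -0.7]
grip_force: 0.0
turn -0.003 shift cm -0.14 0.05 -0.10 now [ 0.6513 -0.1041  0.045 ] yaw -3.050 j6 -0.37 tilt 0.014 F [-0.8  0.  -0.7] gap 0.0426 t 50.2
```

```bash
python3 -m inch '[-0.1,0,-0.1,0,0,0,0,0,0,0,0,0,0,0,0,0,0,0,0,0]' | grep -E 'tcp|force'
python3 -m inch '[0,0,0,0,0,0,0,0,0,0,0,0,0,0,0,0,0,0,0,0]' -1 40 | grep -E 'tcp|force|gap'
python3 - <<'E'
from h import *
plan(.6527,-.1035,.046,.094)
E
python3 -m inch '[0,0,-0.5,0,0,0,-1.5,0,0,0,-3,0,0,0,-3,0,0,0,0,0]' | grep -E 'tcp|force|gap'
python3 -m inch '[0,0,0,0,0,0,0,0,0,0,0,0,0,0,0,0,0,0,0,0]' | grep -E 'tcp|force|gap'
python3 - <<'E'
from h import *
psi=-.18;b=np.array([.5067,.1070])+.062*np.array([np.cos(psi),np.sin(psi)]);print(b)
planx(*b,.12,np.pi-.18)
E
```

```text
tcp_pos: [0.6525, -0.104, 0.0462]
wrist_force: [0.6, -0.7, -0.1]
grip_force: 0.0
tcp_pos: [0.6525, -0.104, 0.0463]
wrist_force: [-0.3, 0.4, 1.2]
finger_gap: 0.0145
grip_force: 39.0
turn -0.000 shift cm -0.02 0.05 0.03 now [ 0.6525 -0.104   0.0463] yaw -3.048 j6 -0.38 tilt 0.015 F [-0.3  0.4  1.2] gap 0.0145 t 51.0
tcp_pos: [0.6547, -0.1051, 0.1331]
wrist_force: [0.6, -0.6, 1.0]
finger_gap: 0.0142
grip_force: 39.2
tcp_pos: [0.6505, -0.1039, 0.1247]
wrist_force: [1.2, 0.4, -0.2]
finger_gap: 0.0143
grip_force: 39.2
[0.56769831 0.09590017]
turn 0.274 shift cm (tilt-comp) 11.73 18.17 0.47 now [ 0.6505 -0.1039  0.1247] yaw -3.048 j6 -0.38 z [ 0.012  0.002 -1.   ] F [ 1.2  0.4 -0.2] gap 0.0143 t 51.9
```

```bash
python3 -m inch '[0,0,0,0.125,0,0,0,0.125,0,0,0,0.024,2.3,3.6,0,0,2.3,3.6,0,0]' | grep -E 'tcp|force'
python3 -m inch '[2.3,3.6,0,0,2.3,3.6,0,0,2.4,3.7,1,0,0,0,2,0,0,0,0,0]' | grep -E 'tcp|force'
python3 -m inch '[0,0,0,0,0,0,0,0,0,0,0,0,0,0,0,0,0,0,0,0]' | grep -E 'tcp|force'
python3 - <<'E'
from h import *
planx(.5677,.0959,.085,np.pi-.18)
E
```

```text
tcp_pos: [0.62, -0.0282, 0.1249]
wrist_force: [0.3, 1.1, -0.1]
grip_force: 39.3
tcp_pos: [0.5696, 0.0899, 0.093]
wrist_force: [-1.4, -0.1, -1.1]
grip_force: 39.3
tcp_pos: [0.5739, 0.0867, 0.0968]
wrist_force: [-0.4, 0.1, 0.2]
grip_force: 39.3
turn -0.002 shift cm (tilt-comp) 0.79 0.79 1.18 now [0.5739 0.0867 0.0968] yaw 2.960 j6 0.19 z [ 0.016  0.001 -1.   ] F [-0.4  0.1  0.2] gap 0.0141 t 53.1
```

```bash
python3 -m inch '[0.79,0.79,1,0,0,0,0.4,0,0,0,0,0,0,0,0,0,0,0,0,0]' | grep -E 'tcp|force'
python3 -m inch '[0,0,0,0,0,0,0,0,0,0,0,0,0,0,0,0,0,0,0,0]' | grep -E 'tcp|force'
python3 - <<'E'
from h import *
planx(.5677,.0959,.07,np.pi-.18)
im=grab("scene",4);u,v=w2p("scene",[.5677,.0959,.035]).astype(int);print(u,v);crop(im,u-35,v-30,u+35,v+25,10,"c12.png")
E
```

```text
tcp_pos: [0.5674, 0.0965, 0.0824]
wrist_force: [0.4, 0.1, -0.7]
grip_force: 39.3
tcp_pos: [0.567, 0.0968, 0.0821]
wrist_force: [0.9, -0.2, -0.4]
grip_force: 39.3
turn -0.000 shift cm (tilt-comp) -0.07 -0.08 1.21 now [0.567  0.0968 0.0821] yaw 2.961 j6 0.21 z [ 0.015  0.001 -1.   ] F [ 0.9 -0.2 -0.4] gap 0.0143 t 53.9
195 231
```

View pics/c12.png

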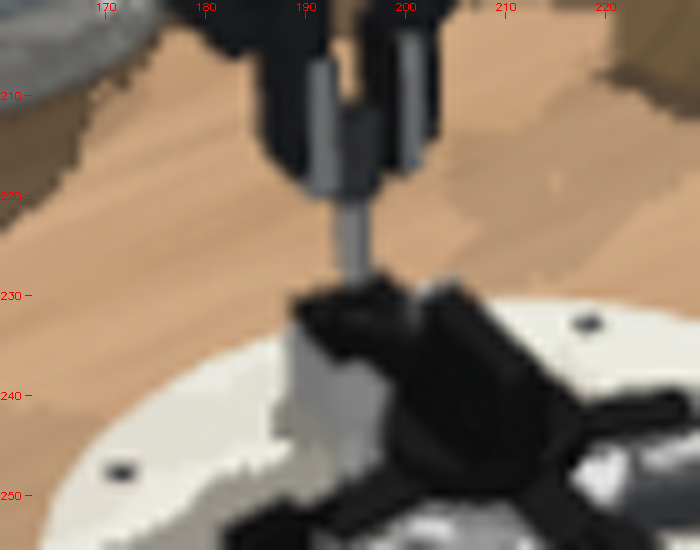

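The pin tip at (195,228) stands just above the lug, centred at about (195.5,231), and the lug sits over the boss. Inserting now.

```bash
python3 -m inch '[-0.07,-0.08,0.5,0,0,0,0.5,0,0,0,0.3,0,0,0,0,0,0,0,0,0]' | grep -E 'tcp|force'
python3 -m inch '[0,0,0.3,0,0,0,0.3,0,0,0,0,0,0,0,0,0,0,0,0,0]' | grep -E 'tcp|force'
python3 - <<'E'
from h import *
planx(.5677,.0959,.0493,np.pi-.18)
E
```

```text
tcp_pos: [0.5673, 0.0959, 0.0685]
wrist_force: [-0.2, -0.6, -1.0]
grip_force: 39.3
tcp_pos: [0.5676, 0.0959, 0.063]
wrist_force: [0.5, -1.3, -0.9]
grip_force: 39.3
turn -0.000 shift cm (tilt-comp) 0.00 -0.01 1.37 now [0.5676 0.0959 0.063 ] yaw 2.961 j6 0.21 z [ 0.014  0.001 -1.   ] F [ 0.5 -1.3 -0.9] gap 0.0145 t 55.0
```

```bash
python3 -m inch '[0,0,0.4,0,0,0,0.3,0,0,0,0.3,0,0,0,0,0,0,0,0,0]' | grep -E 'tcp|force'
python3 -m inch '[0,0,0.2,0,0,0,0.2,0,0,0,0.1,0,0,0,0,0,0,0,0,0]' | grep -E 'tcp|force'
python3 - <<'E'
from h import *
planx(.5677,.0959,.0493,np.pi-.18)
E
```

```text
tcp_pos: [0.5676, 0.096, 0.0526]
wrist_force: [0.7, -0.8, -0.6]
grip_force: 39.3
tcp_pos: [0.5681, 0.096, 0.0491]
wrist_force: [-2.3, -1.1, 7.6]
grip_force: 40.1
turn -0.000 shift cm (tilt-comp) 0.04 -0.02 -0.02 now [0.5681 0.096  0.0491] yaw 2.962 j6 0.21 z [ 0.015  0.001 -1.   ] F [-2.3 -1.1  7.6] gap 0.0143 t 55.8
```

Fully home (z 0.0491, 7.6 N on the shoulder). Release, retreat and check.

```bash
python3 -m inch '[0,0,0,0,0,0,0,0,0,0,0,0,0,0,0,0,0,0,0,0]' -0.1 | grep -E 'tcp|force'
python3 -m inch '[0,0,-1,0,0,0,-3,0,0,0,-4,0,0,0,-4,0,0,0,0,0]' | grep -E 'tcp|force'
python3 -m inch '[0,-4,-2,0,0,-4,-2,0,0,-4,0,0,0,-4,0,0,0,0,0,0]' | grep -E 'tcp|force'
python3 - <<'E'
from h import *
im=grab("scene",4);tp=grab("top",6);cv2.imwrite("pics/top8raw.png",tp)
A=cv2.resize(im[215:290,155:255],None,fx=4,fy=4,interpolation=2);B=cv2.resize(tp[160:250,130:220],None,fx=4.4,fy=4.4,interpolation=2)
o=np.zeros((396,796,3),np.uint8);o[:300,:400]=A;o[:,400:]=B;cv2.imwrite("pics/c13.png",o)
E
```

```text
tcp_pos: [0.5678, 0.0961, 0.0478]
wrist_force: [0.2, 0.6, -0.4]
grip_force: 0.0
tcp_pos: [0.5706, 0.0961, 0.1772]
wrist_force: [2.3, -1.0, 0.8]
grip_force: 0.0
tcp_pos: [0.5375, -0.0622, 0.2058]
wrist_force: [0.4, 1.1, -0.6]
grip_force: 0.0
```

View pics/c13.png

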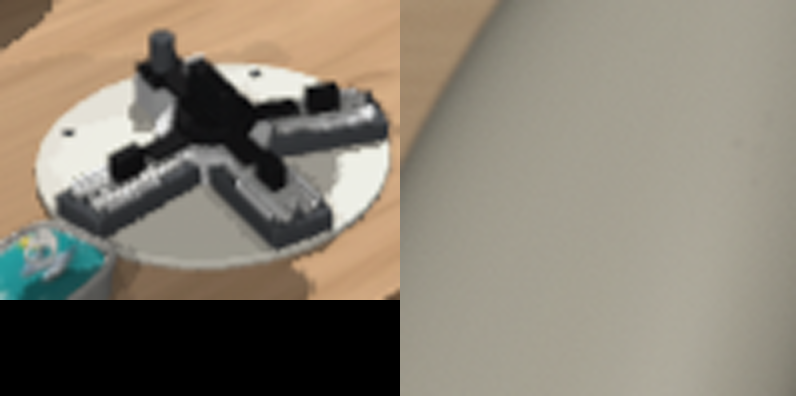

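The pin stands upright with its shoulder on the lug. The collar fingers are over all three seated blades. Handing in.

```bash
python3 -c "
from workcell import env
print(env.hand_in())"
```

```text
the job is handed in; nothing more can be done
None
```

The job is handed in: three new blades are seated, the worn blade is on the plate, the collar is locked and the pin is home; my last checks looked right, but hand-in gave no verdict.

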